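# Reassemble and start the roller mixer

### The arm

A 6-joint arm with a two-finger parallel gripper is mounted at the origin on the work surface. World frame = base frame: x ahead of the robot, y to its left, z up, the work surface at z = 0. Lengths are in mm, angles in rad, forces in N, time in s.
With the tool pointing down it reaches from about 275 to 750 mm from the base axis. Payload 10.2 kg.
Tool frame: the origin (TCP) lies between the finger pads; the fingertips stand 17 mm ahead of it and the grasp point (between the pads) lies 2 mm behind it; y points along the fingers, x is the direction in which the jaws open and shut, and the axes are right-handed (so a half turn about y gives the same grasp; the last joint's range is limited). The gripper opens to 85 mm and grips with 20 to 120 N. Pads are 22 mm wide; open, the fingers measure 114 mm over their backs; the gripper's body (76 mm by 85 mm) begins 54 mm behind the grasp point. The pads swing forward as they close: fully open they stand 13 mm farther back than shut.
Start: joints at [-1.386, 0.313, 1.498, -0, 1.331, -0.223], TCP at [208.198, -481.959, 248.294] pointing down, gripper open.
Joint ranges: [-2.94, 2.94], [-0.97, 2.17], [0.19, 2.56], [-1.23, 4.37], [0.02, 3.11], [-2.88, 2.88]. Speed limits (rad/s): [2.39, 2.39, 3.01, 3.14, 3.14, 3.14].

### API

Orientations are given as a unit quaternion [w, x, y, z].
In Python, from rig import ctrl gives the robot as it stands.
- The arm moves only by the tool jog_arm, never from a script. Its argument "targets" is a list of rows, each an object with "offset": the shift along the tool's x, y, z in m, a list of three; "yaw": the turn about the tool's y in rad. In form: [{"offset": [dx, dy, dz], "yaw": yaw}, ...]. A call has 1 to 12 rows; each row is the pose to reach, as a shift and turn from the pose measured when the call began, along the tool's axes at that moment; what a row does not reach only later rows make up. A row lasts 1/12 s, in which the tool goes at most 41.7 mm and 7.16 degrees, less where a joint would pass 70% of its speed; a pose out of reach is approached as far as the arm can. A call with a gripper value outside its range is refused whole. "fingers" is the finger opening in m, from 0 to 0.0854, set as the call begins (left out, the last holds). The fingers move at their own pace and stop on an object; "grip_force" is the grip in N (left out, the last holds). Time passes only in rows, so rows that repeat a pose let the fingers close. It gives the time, the measured TCP pose, the force and the opening at its end, in the units of the state.
- ctrl.sense(): the state, without advancing time (a new reading comes with each control period).
- ctrl.capture(name): name is "side" or "top" or "wrist"; returns a dict with "img" (384x512x3 uint8, red, green, blue), "intrinsics" (3x3 intrinsics, pixels), "T" (4x4, takes a point from camera to world coordinates); the wrist camera has in their place "mount" (4x4, takes a point from camera to tool coordinates, whose origin is the TCP and whose axes are the tool frame's). Camera axes: x right, y up, looking along -z (the intrinsics and any distortion apply to the point x, -y, -z); pixel columns grow to the right and rows downward; lengths in mm; the calibration is good to about 2 mm. A picture is of the moment at which its call begins: read the wrist's pose just before it. There is no depth.
- ctrl.finish_job(): hands the job in, once; it reports no verdict.
Trained networks look in the newest picture that a camera, given by its name, has taken for a name from the list of things; names that differ only in an ending like _2 or _b are one class to them, and where a whole thing is asked for, a point or a joint stands for the part that bears it (a point fixed in the world has none). Each returns a list of dicts, best first, with "score" (0 to 1); they miss things now and then, are a little off and sometimes report something else, mostly with a low value. They report only what shows in the picture. A call takes as long as a camera call. They do not tell look-alikes from the thing itself.
- ctrl.boxes_of(camera, target): "box" ([left, top, right, bottom] in pixels, round what is visible of it).
- ctrl.regions_of(camera, target): "region" (384x512 bool, what is visible of it) and "box" ([left, top, right, bottom] in pixels, round what is visible of it).
The state is a dict: "time_s": time; "joints": joint angles; "dq": joint speeds; "tau": joint torques, N m; "eef_pos": TCP position; "ee_rot": TCP orientation; "force": force on the tool from outside, world axes, zero at the start; "wrist_torque": the same for the moment, N m; "grip_width": opening from 0.0 (shut) to 1.0 (fully open).
Only numpy, scipy, OpenCV 4.12 (cv2) and the standard library are available. Lean on these libraries where they do the work, as an engineer would, in place of code of your own. Each camera call takes 0.05 s, during which the arm holds its last target.

### The job

The roller mixer has been washed: first turn its transport key until the foot passes through the opening of the guard deck, draw it out and park it upright in the slot on the drive housing, pushed down until its collar rests there. Then lower every roller that lies on the mat into a free pair of slots so that both axle ends rest on the slot floors, and only when all are in, swing the switch lever fully over to on. Do not push the bottle, the beaker or the tip box about.

Things in the scene. Friction and masses are not known exactly. Their poses are not given: they have to be found in the camera images.
- mixer: White roller mixer, fixed. Origin on the bench, z up. Side plates at local x = -68 to -56 and 56 to 68 mm, y -132 to 76 mm, 89 mm high, have open-topped slots in three facing pairs; rollers lie across them, axle along local x, 6 mm end play each way. Between them a guard deck (top 30 mm high); beyond, y 76 to 132 mm, a grey drive housing (x -68 to 68, top 40 mm high).
- slot1 (a point): Slot pair 1 of the mixer, the farthest from the drive housing: where the centre of a fully seated roller lies, 62 mm above the bench; axes as the mixer. Slots 15 mm wide, floor 57 mm high, widening to 27 mm over the top 10 mm (79 to 89 mm high). Pairs 68 mm apart.
- slot2 (a point): Slot pair 2 of the mixer, the middle one, above the guard opening: where the centre of a fully seated roller lies, 62 mm above the bench; axes as the mixer. Slots 15 mm wide, floor 57 mm high, widening to 27 mm over the top 10 mm (79 to 89 mm high). Pairs 68 mm apart.
- slot3 (a point): Slot pair 3 of the mixer, the nearest to the drive housing: where the centre of a fully seated roller lies, 62 mm above the bench; axes as the mixer. Slots 15 mm wide, floor 57 mm high, widening to 27 mm over the top 10 mm (79 to 89 mm high). Pairs 68 mm apart.
- guard_slot (a point): Centre of the opening in the guard deck, at its top face (30 mm above the bench): 56 mm long (along the mixer's x), 18 mm wide, deck 8 mm thick and hollow below. Axes as the mixer.
- park_slot (a point): Centre of the parking slot in the top of the drive housing (40 mm above the bench): 56 mm long (along the mixer's x), 18 mm wide, hollow below. Axes as the mixer.
- key_grip (a point): Transport key, 0.12 kg: centre of its black bar handle, 60 mm long (key's x), 12 thick (y), 22 high (z). Below: stem 12 mm dia; collar 34 mm dia, underside 51 mm below this point; foot. It starts upright, collar on the guard deck, foot under the deck and across the opening: it lifts out only with the handle along the opening. Parked, this point is 91 mm above the bench.
- key_foot (a point): Underside of the key's foot, 73 mm below the handle's centre. The foot is a steel crossbar 44 mm long, parallel to the handle, 9 mm thick, 10 mm high.
- switch (a joint): Toggle lever on the drive housing that starts the mixer: 0 = off, leaning away from the slots (mixer's +y); 1.0 rad = on, leaning towards the slots (-y). Starts at 0 to 0.15. Stays where it is left; under 2 N moves it.
- switch_tip (a point): Centre of the black ball, 26 mm dia, on the end of the switch lever. The rod is 10 mm thick; its pivot is 60 mm from the ball and 62 mm above the bench. When off, the ball is about 115 mm high and 29 mm to the +y side of the pivot; when on, 29 mm to the -y side.
- roller1_center (a point): Centre of a roller (x along its axle; ends alike): grey drum 36 mm dia, steel axle 10 mm dia and 150 mm long, two white hexagon collars (44 mm across flats, 10 mm thick) at 40 to 50 mm from the centre, so 80 mm of bare drum. 0.25 kg. Lies on its collars, which stop it rolling, centre 22 mm above the mat. Only 2 or 3 of the rollers are there.
- roller2_center (a point): Centre of a roller (x along its axle; ends alike): grey drum 36 mm dia, steel axle 10 mm dia and 150 mm long, two white hexagon collars (44 mm across flats, 10 mm thick) at 40 to 50 mm from the centre, so 80 mm of bare drum. 0.25 kg. Lies on its collars, which stop it rolling, centre 22 mm above the mat. Only 2 or 3 of the rollers are there.
- roller3_center (a point): Centre of a roller (x along its axle; ends alike): grey drum 36 mm dia, steel axle 10 mm dia and 150 mm long, two white hexagon collars (44 mm across flats, 10 mm thick) at 40 to 50 mm from the centre, so 80 mm of bare drum. 0.25 kg. Lies on its collars, which stop it rolling, centre 22 mm above the mat. Only 2 or 3 of the rollers are there.
- roller1_a (a point): Point on roller 1's axle, 62 mm from its centre along its +x: the place that lies in a side plate's slot, 62 mm above the bench when seated.
- roller1_b (a point): Point on roller 1's axle, 62 mm from its centre along its -x: the place that lies in a side plate's slot, 62 mm above the bench when seated.
- roller2_a (a point): Point on roller 2's axle, 62 mm from its centre along its +x: the place that lies in a side plate's slot, 62 mm above the bench when seated.
- roller2_b (a point): Point on roller 2's axle, 62 mm from its centre along its -x: the place that lies in a side plate's slot, 62 mm above the bench when seated.
- roller3_a (a point): Point on roller 3's axle, 62 mm from its centre along its +x: the place that lies in a side plate's slot, 62 mm above the bench when seated.
- roller3_b (a point): Point on roller 3's axle, 62 mm from its centre along its -x: the place that lies in a side plate's slot, 62 mm above the bench when seated.
- mat: Thin blue drying mat, 190 x 250 x 3 mm, fixed to the bench, on which the rollers lie side by side; origin under its centre. It and the mixer may be either way round, left or right.
- bottle_mid (a point): Glass bottle with an orange cap, 68 mm wide, 140 mm high; middle of it. Leave alone.
- beaker_mid (a point): Glass beaker, 76 mm wide, 85 mm high; middle of it. Leave alone.
- tipbox_mid (a point): White pipette tip box, 120 x 85 x 60 mm; middle of it. Leave alone.
There are look-alikes about, which are no part of the job. Leave any green look-alike of the part that bears roller1_center alone. What is shaped like the part that bears roller2_center but yellow is not meant.

How it is judged (in metres and radians):
On the way, in this order (a step that is already met when the one before it is completed fails the run):
1. the key is out of the guard deck: its foot is more than 10 mm above the deck (z of key_foot in the frame of mixer above 0.04 m), for 0.1 s.
2. the key stands parked in the housing's slot (horizontal distance between key_grip and park_slot below 0.015 m and z of key_grip in the frame of mixer between 0.086 and 0.095 m and angle between key_grip's own z axis and vertical below 0.15 rad), for 0.3 s.
3. every roller lies in a pair of slots, both ends down ((horizontal distance between roller1_center and slot1 below 0.012 m or horizontal distance between roller1_center and slot2 below 0.012 m or horizontal distance between roller1_center and slot3 below 0.012 m) and angle between the x axis of each of roller1_center, roller2_center, roller3_center and the x axis of mixer, either way round below 0.08 rad and z of roller1_a in the frame of mixer between 0.0595 and 0.0645 m and z of roller1_b in the frame of mixer between 0.0595 and 0.0645 m and (horizontal distance between roller2_center and slot1 below 0.012 m or horizontal distance between roller2_center and slot2 below 0.012 m or horizontal distance between roller2_center and slot3 below 0.012 m) and z of roller2_a in the frame of mixer between 0.0595 and 0.0645 m and z of roller2_b in the frame of mixer between 0.0595 and 0.0645 m and (horizontal distance between roller3_center and slot1 below 0.012 m or horizontal distance between roller3_center and slot2 below 0.012 m or horizontal distance between roller3_center and slot3 below 0.012 m) and z of roller3_a in the frame of mixer between 0.0595 and 0.0645 m and z of roller3_b in the frame of mixer between 0.0595 and 0.0645 m), for 0.3 s.
4. the switch lever is over (value of joint switch above 0.85 rad), for 0.2 s.
At the end, for the whole second after the job is handed in: Key upright (0.15 rad) in the parking slot, within 15 mm in plan, handle centre 86 to 95 mm high; every roller present within 12 mm of a slot pair's middle, axle within 0.08 rad of the mixer's x, both axle ends 59.5 to 64.5 mm high; switch above 0.85 rad (all of step 2 and all of step 3 and value of joint switch above 0.85 rad); the robot touches nothing.
It fails at once if the bottle is pushed more than 4 cm or tipped over (distance of bottle_mid from where it was at the start of the episode above 0.04 m or angle between bottle_mid's own z axis and vertical above 0.5 rad).
It fails at once if the beaker is pushed more than 4 cm or tipped over (distance of beaker_mid from where it was at the start of the episode above 0.04 m or angle between beaker_mid's own z axis and vertical above 0.5 rad).
It fails at once if the tipbox is pushed more than 4 cm or tipped over (distance of tipbox_mid from where it was at the start of the episode above 0.04 m or angle between tipbox_mid's own z axis and vertical above 0.5 rad).
Of roller1, roller2, roller3 only 2 to 3 are there at a start; the rules pass over those that are not, and their reading is None.
At some moment in a run one of roller1, roller2, roller3 may be knocked a few centimetres aside while the robot is not near it.
It also fails if it takes over 208 s, if anything falls off the work surface, if the arm or the gripper's body presses on something with over 40 N, if the wrist force passes 120 N, or if a joint passes its speed limit or range.

## Working session

There is one attempt and no reset: what is moved stays moved. The work goes in short steps, Python scripts to look and compute and a tool call to move; the robot and the scene stay as the last step left them, time stands still between calls to the robot, and variables do not carry over. Pictures are saved under pics/ and viewed, and the job is handed in when it is done.

Besides the shell and the picture viewer there is one more tool, called after "Emit:" as a command line: name --argument value ..., lists and objects as JSON in quotes. jog_arm: Moves the arm, as the interface text tells. Its arguments: {"type":"object","properties":{"targets":{"type":"array"},"fingers":{"type":"number"},"grip_force":{"type":"number"}},"required":["targets"]}

```bash
ls; mkdir -p pics; python3 - <<'E'
from rig import ctrl
import cv2
s=ctrl.sense(); print(s)
for n in ["side","top","wrist"]:
    c=ctrl.capture(n); cv2.imwrite(f"pics/a_{n}.png",c["img"][:,:,::-1])
    print(n,c["intrinsics"].tolist(), [k for k in c], (c.get("T") if "T" in c else c["mount"]).round(3).tolist())
E
```

```text
pics
{'time_s': 0.0, 'joints': array([-1.38640178e+00,  3.13441203e-01,  1.49843074e+00, -7.99552380e-06,
        1.33099194e+00, -2.23410221e-01]), 'dq': array([ 0.00062627, -0.00061292,  0.00042462, -0.00214808, -0.00078243,
       -0.00106636]), 'tau': array([ 2.86207331e-03, -4.12257457e+01, -2.59747678e+01, -4.81776419e-05,
        4.08696840e-03, -1.00615537e-06]), 'eef_pos': array([ 208.15092781, -481.7203358 ,  247.74194738]), 'ee_rot': array([ 0.59121041, -0.59056633,  0.3887086 , -0.38808155]), 'force': array([ 0.61911991, -0.80090107, -0.64804214]), 'wrist_torque': array([-0.02120369,  0.01406098,  0.09038751]), 'grip_width': 0.9996103565881702}
side [[365.0523655826761, 0.0, 256.40287851123287], [0.0, 365.0523655826761, 193.1062231132121], [0.0, 0.0, 1.0]] ['img', 'intrinsics', 'T'] [[0.993, 0.06, -0.097, 443.854], [-0.115, 0.518, -0.848, -999.51], [-0.001, 0.853, 0.521, 722.898], [0.0, 0.0, 0.0, 1.0]]
top [[372.97854697182754, 0.0, 250.20514028648884], [0.0, 372.97854697182754, 195.56078784512457], [0.0, 0.0, 1.0]] ['img', 'intrinsics', 'T'] [[-0.019, 0.984, -0.175, 349.032], [-1.0, -0.021, -0.006, 13.644], [-0.009, 0.174, 0.985, 1342.456], [0.0, 0.0, 0.0, 1.0]]
wrist [[320.9291140268164, 0.0, 258.36389471715137], [0.0, 320.9291140268164, 195.0147244875573], [0.0, 0.0, 1.0]] ['img', 'intrinsics', 'mount'] [[1.0, 0.0, 0.002, 0.505], [0.002, 0.261, -0.965, -124.754], [-0.001, 0.965, 0.261, 65.304], [0.0, 0.0, 0.0, 1.0]]
```

View pics/a_top.png

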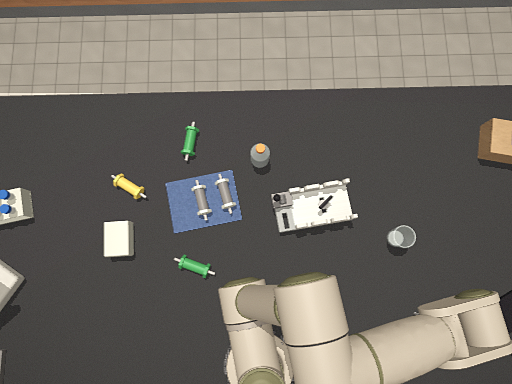

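View pics/a_side.png

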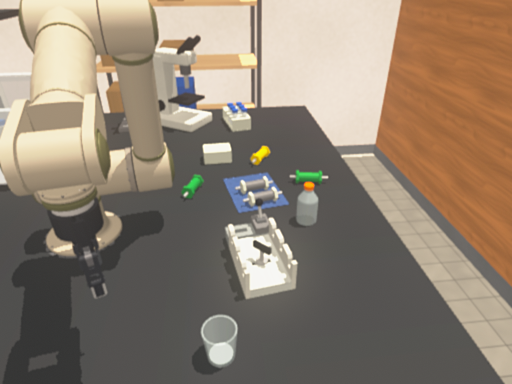

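View pics/a_wrist.png

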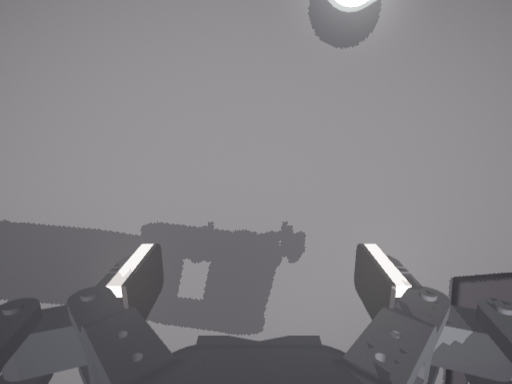

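```bash
cat > h.py <<'E'
import numpy as np, cv2, json
from rig import ctrl
from scipy.spatial.transform import Rotation as R
def cap(n):
    s=ctrl.sense(); c=ctrl.capture(n); K=np.array(c["intrinsics"])
    if n=="wrist":
        q=s["ee_rot"]; T=np.eye(4); T[:3,:3]=R.from_quat([q[1],q[2],q[3],q[0]]).as_matrix(); T[:3,3]=s["eef_pos"]
        T=T@np.array(c["mount"])
    else: T=np.array(c["T"])
    return c["img"],K,T
def ray(K,T,u,v):
    p=np.array([(u-K[0,2])/K[0,0],(v-K[1,2])/K[1,1],1.]); d=np.array([p[0],-p[1],-1.])
    return T[:3,3],T[:3,:3]@d
def onz(K,T,u,v,z):
    o,d=ray(K,T,u,v); return o+d*(z-o[2])/d[2]
def proj(K,T,P):
    P=np.atleast_2d(P).astype(float); c=(P-T[:3,3])@T[:3,:3]
    return np.c_[K[0,0]*c[:,0]/-c[:,2]+K[0,2], K[1,1]*-c[:,1]/-c[:,2]+K[1,2]]
def crop(img,b,f,name):
    x0,y0,x1,y1=b; cv2.imwrite("pics/"+name,cv2.resize(img[y0:y1,x0:x1,::-1],None,fx=f,fy=f,interpolation=cv2.INTER_CUBIC))
E
python3 - <<'E'
from h import *
img,K,T=cap("top"); crop(img,(262,170,362,240),8,"b_top.png"); crop(img,(160,160,250,240),7,"b_mat.png")
for t in ["mixer","key_grip","roller1_center","switch","mat","bottle_mid","beaker_mid","tipbox_mid"]:
    for b in ctrl.boxes_of("top",t)[:5]: print(t,round(b["score"],2),np.round(b["box"],1))
img,K,T=cap("side"); crop(img,(215,210,305,300),8,"b_side.png")
for t in ["mixer","key_grip","roller1_center","switch"]:
    for b in ctrl.boxes_of("side",t)[:5]: print(t,round(b["score"],2),np.round(b["box"],1))
E
```

```text
mixer 0.76 [272.  179.7 357.4 233.6]
key_grip 0.68 [268.1 179.2 358.5 231.1]
roller1_center 0.96 [176.9 254.7 214.8 276.9]
roller1_center 0.85 [217.1 179.9 236.4 210.5]
roller1_center 0.58 [184.  125.5 199.3 161.5]
roller1_center 0.16 [269.3 190.9 281.4 200. ]
switch 0.57 [272.9 195.2 282.8 202.4]
mat 0.63 [166.3 169.2 243.  235.2]
bottle_mid 0.81 [250.  145.4 270.4 168.3]
beaker_mid 0.77 [384.8 224.5 414.  249.4]
tipbox_mid 0.57 [103.  223.4 132.5 257.5]
tipbox_mid 0.57 [218.3 179.6 237.6 212.2]
tipbox_mid 0.52 [273.5 177.2 355.7 231.2]
mixer 0.65 [224.4 200.4 296.3 297.6]
key_grip 0.5 [255.6 242.1 271.4 263.8]
roller1_center 0.83 [185.2 173.7 202.4 197.3]
roller1_center 0.82 [247.8 189.  281.4 204.8]
roller1_center 0.71 [291.4 169.5 322.3 180.2]
switch 0.65 [253.5 242.4 271.9 266.2]
switch 0.56 [252.5 200.4 261.5 218.9]
```

View pics/b_top.png

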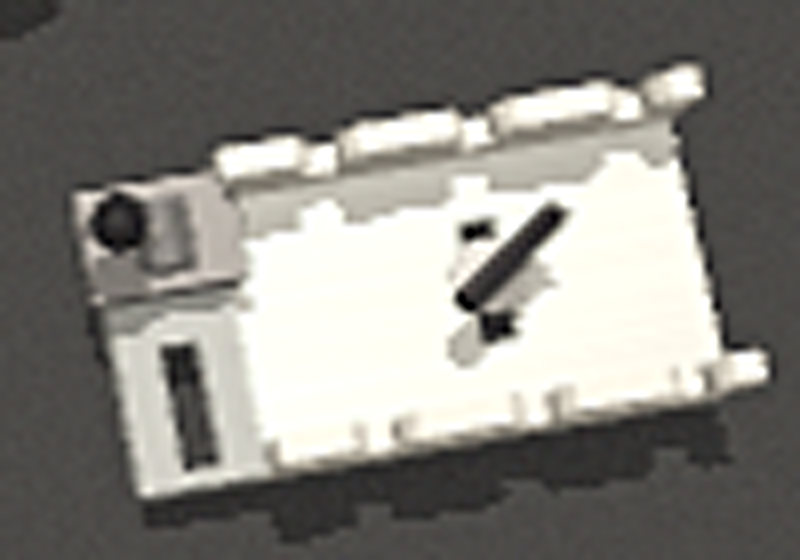

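View pics/b_side.png

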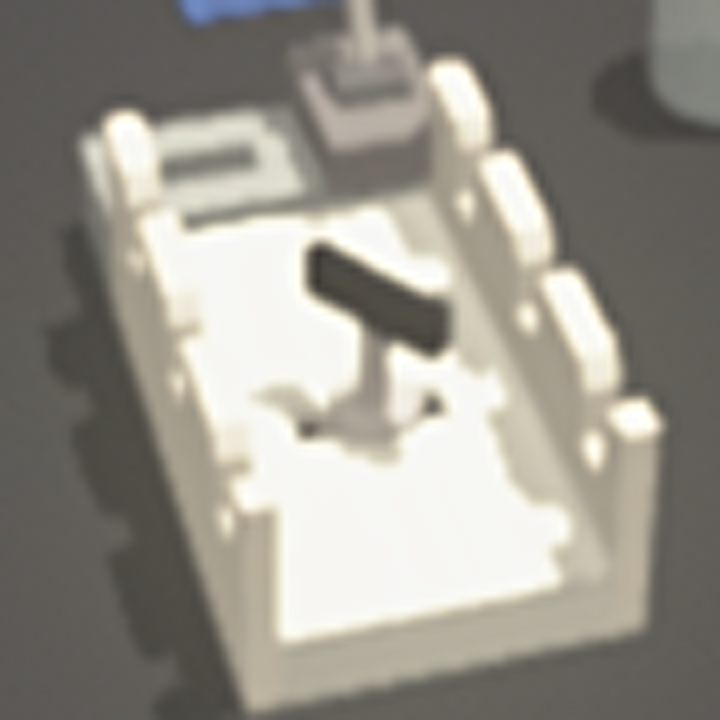

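View pics/b_mat.png

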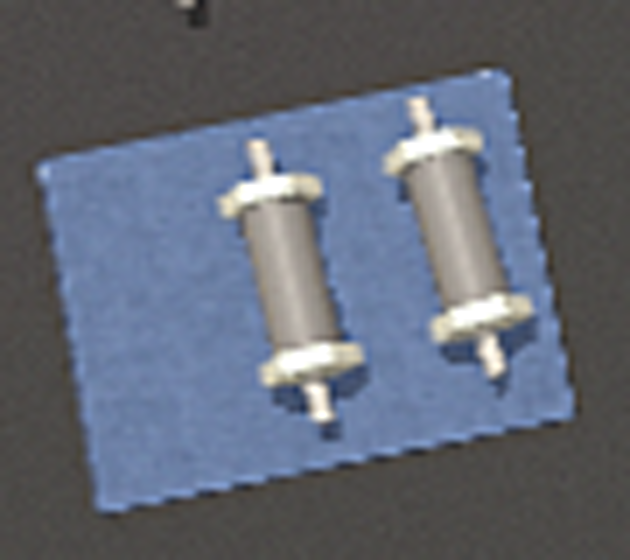

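```bash
cat > fit.py <<'E'
from h import *
from scipy.optimize import least_squares
def fitmix(obs,x0=(500,-90,0.15)):
    # obs: list of (K,T,u,v,local)
    def P(p,l):
        c,s=np.cos(p[2]),np.sin(p[2]); return np.array([p[0]+c*l[0]-s*l[1],p[1]+s*l[0]+c*l[1],l[2]])
    f=lambda p: np.concatenate([proj(K,T,P(p,l))[0]-[u,v] for K,T,u,v,l in obs])
    r=least_squares(f,x0,loss="soft_l1"); return r.x,f(r.x).reshape(-1,2),P
E
python3 - <<'E'
from fit import *
_,Kt,Tt=cap("top");_,Ks,Ts=cap("side")
t=lambda u,v,l:(Kt,Tt,262+(u+.5)/8-.5,170+(v+.5)/8-.5,l)
s=lambda u,v,l:(Ks,Ts,215+(u+.5)/8-.5,210+(v+.5)/8-.5,l)
obs=[t(75,190,(68,132,40)),t(145,497,(-68,132,40)),t(703,67,(68,-132,89)),t(768,382,(-68,-132,89)),t(768,352,(-56,-132,89)),
 s(262,708,(-68,-132,0)),s(645,632,(68,-132,0)),s(660,425,(68,-132,89))]
for o in (obs[:5],obs[5:],obs):
    p,r,P=fitmix(o); print(p,r.round(1).tolist())
d=lambda l:P(p,l).round(1)
c,sn=np.cos(p[2]),np.sin(p[2])
def loc(w): w=np.array(w[:2])-p[:2]; return np.array([c*w[0]+sn*w[1],-sn*w[0]+c*w[1]]).round(1)
def tp(u,v,z): return onz(*t(u,v,0)[:4],z)
for z,pts in ((40,[(190,405),(163,345),(195,340),(185,470),(215,462)]),(30,[(478,230),(495,324)]),(81+11,[(512,257),(555,210),(468,300)]),(115,[(118,222)])):
    for q in pts: w=tp(*q,z); print(z,q,w.round(1),loc(w))
def mp(u,v,z): return onz(Kt,Tt,160+(u+.5)/7-.5,160+(v+.5)/7-.5,z)
for a,b in (((260,148),(322,415)),((418,105),(492,370))):
    A,B=mp(*a,25),mp(*b,25); print((A+B)/2,np.linalg.norm(A-B),np.degrees(np.arctan2(*(A-B)[1::-1])))
for n,(u,v),z in (("bottle",(260,148),140),("beaker",(400,237),40),("tip",(118,238),60)): print(n,onz(Kt,Tt,u,v,z).round(0))
E
```

```text
[ 5.37735815e+02 -1.98971937e+02  1.49559274e-01] [[1.7, 0.3], [-0.1, -0.2], [-0.4, 0.3], [0.1, -0.3], [-0.6, -0.0]]
[ 539.73481386 -197.43801566   31.56783746] [[-1.3, 0.3], [0.4, -0.6], [0.5, 0.1]]
[ 538.38479386 -198.41127482   56.70253175] [[1.5, 0.3], [-0.1, -0.3], [-0.7, -0.1], [0.0, -0.6], [-0.8, -0.4], [-1.7, 0.6], [0.1, -0.3], [0.1, 0.4]]
40 (190, 405) [489.8 -99.9  40. ] [-32.9 104.8]
40 (163, 345) [516.5 -88.9  40. ] [ -4.9 111.5]
40 (195, 340) [ 518.4 -103.1   40. ] [-5.1 97.3]
40 (185, 470) [461.4 -96.7  40. ] [-60.5 112.4]
40 (215, 462) [ 464.6 -109.9   40. ] [-59.3  98.8]
30 (478, 230) [ 566.5 -231.6   30. ] [ 22.6 -37.1]
30 (495, 324) [ 524.1 -236.9   30. ] [-20.  -35.9]
92 (512, 257) [ 544.3 -233.8   92. ] [  0.4 -35.9]
92 (555, 210) [ 564.1 -253.1   92. ] [ 17. -58.]
92 (468, 300) [ 526.3 -214.3   92. ] [-14.4 -13.8]
115 (118, 222) [558.9 -66.  115. ] [ 40.6 127.7]
[571.56216591 197.77381176  25.        ] 142.99141550174718 13.052320678617232
[592.69922375 113.60239801  25.        ] 143.93967083112983 14.89300366039081
bottle [723. -15. 140.]
beaker [ 423. -495.   40.]
tip [438. 478.  60.]
```

```bash
cat >> h.py <<'E'
def pose():
    s=ctrl.sense(); q=s["ee_rot"]; return s["eef_pos"],R.from_quat([q[1],q[2],q[3],q[0]]).as_matrix(),s
def plan(target,head=None):
    """world TCP target mm, heading of tool x (deg, mod 180) -> offset m, yaw"""
    p,M,s=pose(); off=M.T@(np.array(target)-p)/1000
    h=np.degrees(np.arctan2(M[1,0],M[0,0])); yaw=0
    if head is not None:
        d=(head-h+90)%180-90; yaw=-np.radians(d)
    print("t",round(s["time_s"],2),"pos",p.round(1),"head",round(h,1),"j6",s["joints"][5].round(2),"tooly",M[:,1].round(3),"-> offset",off.round(4).tolist(),"yaw",round(yaw,4), "n>=",int(max(np.linalg.norm(off)/.0417,abs(yaw)/.125))+1)
E
python3 - <<'E'
from h import *
p,M,s=pose(); print(M.round(3))
plan((500,-230,330),44)
E
```

```text
[[ 0.397  0.     0.918]
 [-0.918 -0.     0.397]
 [ 0.    -1.     0.   ]]
t 0.95 pos [ 208.2 -482.   248.3] head -66.6 j6 -0.22 tooly [ 0. -0. -1.] -> offset [-0.1156, -0.0817, 0.3678] yaw 1.2106 n>= 10
```

```bash
python3 - <<'E'
from h import *
plan((490,-210,320),-81)
E
```

```text
t 0.95 pos [ 208.2 -482.   248.3] head -66.6 j6 -0.22 tooly [ 0. -0. -1.] -> offset [-0.1379, -0.0717, 0.3665] yaw 0.2507 n>= 10
```

Emit:
jog_arm --targets '[{"offset": [-0.0, -0.07, 0.03], "yaw": 0}, {"offset": [-0.0, -0.07, 0.03], "yaw": 0}, {"offset": [-0.138, -0.072, 0.366], "yaw": 0.25}, {"offset": [-0.138, -0.072, 0.366], "yaw": 0.25}, {"offset": [-0.138, -0.072, 0.366], "yaw": 0.25}, {"offset": [-0.138, -0.072, 0.366], "yaw": 0.25}, {"offset": [-0.138, -0.072, 0.366], "yaw": 0.25}, {"offset": [-0.138, -0.072, 0.366], "yaw": 0.25}, {"offset": [-0.138, -0.072, 0.366], "yaw": 0.25}, {"offset": [-0.138, -0.072, 0.366], "yaw": 0.25}, {"offset": [-0.138, -0.072, 0.366], "yaw": 0.25}, {"offset": [-0.138, -0.072, 0.366], "yaw": 0.25}]' --fingers 0.045

```text
time_s: 1.95
eef_pos: [492.5, -205.7, 320.2]
ee_rot: [0.54, -0.539, 0.457, -0.457]
force: [-0.4, 0.5, -0.6]
grip_width: 0.529
```

Emit:
jog_arm --targets '[{"offset": [0, 0, 0], "yaw": 0}, {"offset": [0, 0, 0], "yaw": 0}, {"offset": [0, 0, 0], "yaw": 0}]'

```text
time_s: 2.2
eef_pos: [492.0, -206.3, 320.2]
ee_rot: [0.539, -0.538, 0.458, -0.458]
force: [0.1, -0.9, -0.6]
grip_width: 0.526
```

```bash
python3 - <<'E'
from h import *
plan((490,-210,320),-81)
img,K,T=cap("wrist"); np.savez("w1.npz",K=K,T=T); cv2.imwrite("pics/c_wrist.png",cv2.resize(img[:,:,::-1],(768,576),interpolation=cv2.INTER_CUBIC))
E
```

```text
t 2.2 pos [ 492.  -206.3  320.2] head -80.7 j6 0.79 tooly [ 0.001  0.001 -1.   ] -> offset [0.0033, 0.0002, -0.0026] yaw 0.0056 n>= 1
```

View pics/c_wrist.png

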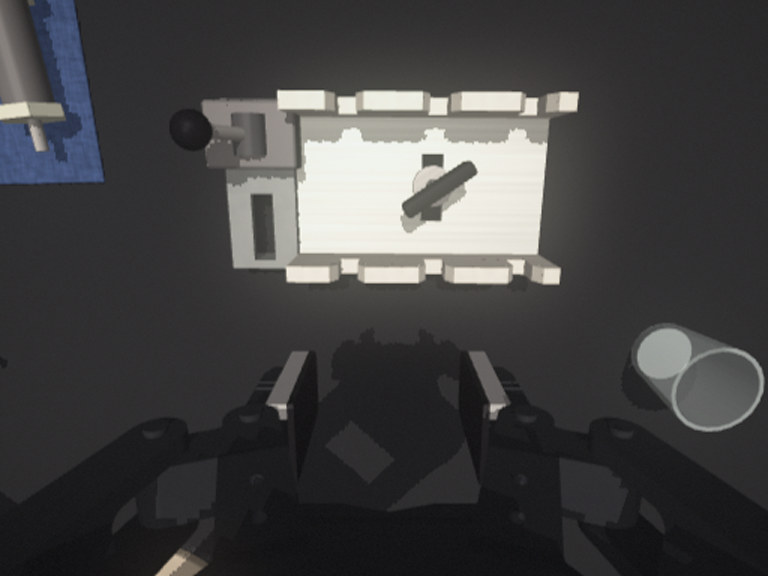

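```bash
python3 - <<'E'
from fit import *
d=np.load("w1.npz");K,T=d["K"],d["T"]
t=lambda u,v,l:(K,T,(u+.5)/1.5-.5,(v+.5)/1.5-.5,l)
obs=[t(279,92,(68,76,89)),t(578,93,(68,-132,89)),t(288,282,(-68,76,89)),t(559,283,(-68,-132,89)),t(233,268,(-68,132,40))]
p,r,P=fitmix(obs,(538,-198,.15)); print(p,r.round(1).tolist())
c,sn=np.cos(p[2]),np.sin(p[2])
def loc(w): w=np.array(w[:2])-p[:2]; return np.array([c*w[0]+sn*w[1],-sn*w[0]+c*w[1]]).round(1)
for z,pts in ((40,[(252,194),(273,194),(254,258),(275,258)]),(30,[(422,155),(443,155),(421,220),(441,220)]),(92,[(470,168),(409,210)]),(57,[(348,105),(438,105),(526,105),(349,265),(433,265),(516,265)]),(115,[(191,130)])):
    for q in pts: w=onz(*t(*q,0)[:4],z); print(z,q,w.round(1),loc(w))
E
```

```text
[ 5.36102349e+02 -1.98316430e+02  1.56133380e-01] [[-1.2, -0.8], [0.9, -0.3], [-0.8, 0.4], [0.6, 0.9], [0.3, 0.3]]
40 (252, 194) [513.8 -88.7  40. ] [ -4.9 111.7]
40 (273, 194) [ 516.6 -105.8   40. ] [-4.8 94.4]
40 (254, 258) [460.5 -95.2  40. ] [-58.7 113.7]
40 (275, 258) [ 463.4 -112.9   40. ] [-58.6  95.7]
30 (422, 155) [ 567.2 -222.4   30. ] [ 27.  -28.6]
30 (443, 155) [ 570.  -239.6   30. ] [ 27.1 -46. ]
30 (421, 220) [ 514.3 -231.2   30. ] [-26.6 -29.1]
30 (441, 220) [ 517.1 -248.1   30. ] [-26.5 -46.2]
92 (470, 168) [ 562.4 -253.7   92. ] [ 17.4 -58.8]
92 (409, 210) [ 526.3 -216.1   92. ] [-12.4 -16. ]
57 (348, 105) [ 593.3 -159.    57. ] [62.6 29.9]
57 (438, 105) [ 604.2 -226.1   57. ] [ 62.9 -38. ]
57 (526, 105) [ 614.9 -291.6   57. ] [  63.3 -104.4]
57 (349, 265) [ 471.3 -177.1   57. ] [-60.7  31.1]
57 (433, 265) [ 482.5 -245.2   57. ] [-60.3 -38. ]
57 (516, 265) [ 493.5 -312.5   57. ] [ -59.9 -106.1]
115 (191, 130) [556.2 -65.8 115. ] [ 40.5 127.8]
```

```bash
python3 - <<'E'
from h import *
plan((543.5,-235,190),-136.3)
E
```

```text
t 2.25 pos [ 491.9 -206.5  320.2] head -80.7 j6 0.79 tooly [ 0.001  0.001 -1.   ] -> offset [0.0365, 0.1303, 0.0462] yaw 0.9703 n>= 8
```

Emit:
jog_arm --targets '[{"offset": [0.0365, 0.13, 0.046], "yaw": 0.97}, {"offset": [0.0365, 0.13, 0.046], "yaw": 0.97}, {"offset": [0.0365, 0.13, 0.046], "yaw": 0.97}, {"offset": [0.0365, 0.13, 0.046], "yaw": 0.97}, {"offset": [0.0365, 0.13, 0.046], "yaw": 0.97}, {"offset": [0.0365, 0.13, 0.046], "yaw": 0.97}, {"offset": [0.0365, 0.13, 0.046], "yaw": 0.97}, {"offset": [0.0365, 0.13, 0.046], "yaw": 0.97}, {"offset": [0.0365, 0.13, 0.046], "yaw": 0.97}, {"offset": [0.0365, 0.13, 0.046], "yaw": 0.97}, {"offset": [0.0365, 0.13, 0.046], "yaw": 0.97}, {"offset": [0.0365, 0.13, 0.046], "yaw": 0.97}]'

```text
time_s: 3.25
eef_pos: [543.2, -235.3, 190.3]
ee_rot: [0.264, -0.263, 0.656, -0.656]
force: [0.9, -0.1, -1.0]
grip_width: 0.523
```

```bash
python3 - <<'E'
from h import *
plan((543.5,-235,82),-136.3)
img,K,T=cap("wrist"); np.savez("w2.npz",K=K,T=T); cv2.imwrite("pics/d_wrist.png",cv2.resize(img[:,:,::-1],(768,576),interpolation=cv2.INTER_CUBIC))
E
```

```text
t 3.25 pos [ 543.2 -235.3  190.3] head -136.2 j6 1.77 tooly [ 0.001  0.001 -1.   ] -> offset [-0.0003, 0.1083, 0.0] yaw 0.0017 n>= 3
```

View pics/d_wrist.png

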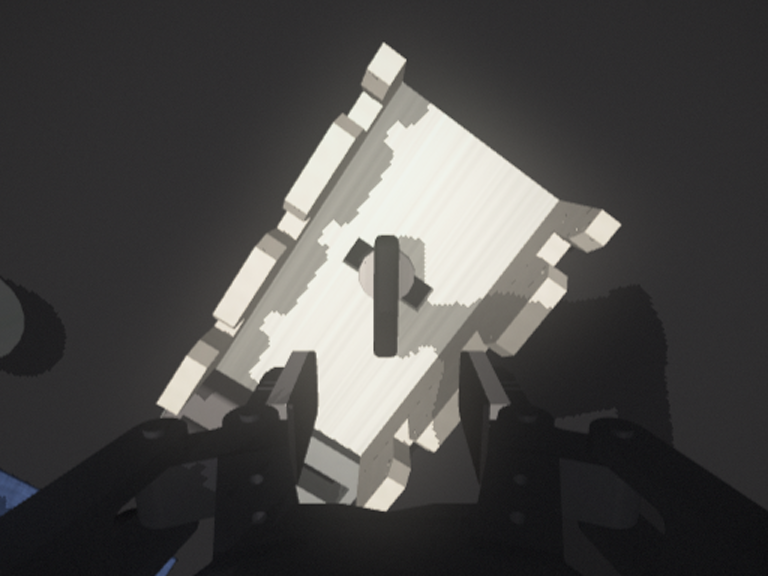

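```bash
python3 - <<'E'
from h import *
d=np.load("w2.npz");K,T=d["K"],d["T"]
p,M,s=pose()
for q,z in (((386,236),92),((386,356),70),((386,356),92)):
    w=onz(K,T,(q[0]+.5)/1.5-.5,(q[1]+.5)/1.5-.5,z); print(q,z,w.round(1),(M.T@(w-p)).round(1))
E
```

```text
(386, 236) 92 [ 566.2 -258.8   92. ] [-0.1 98.3 33. ]
(386, 356) 70 [ 518.4 -208.7   70. ] [ -0.3 120.3 -36.3]
(386, 356) 92 [ 524.7 -215.4   92. ] [ -0.2  98.3 -27.1]
```

Emit:
jog_arm --targets '[{"offset": [0, 0.035, 0.003], "yaw": 0}, {"offset": [0, 0.07, 0.003], "yaw": 0}, {"offset": [0, 0.09, 0.003], "yaw": 0}, {"offset": [0, 0.108, 0.003], "yaw": 0}, {"offset": [0, 0.108, 0.003], "yaw": 0}, {"offset": [0, 0.108, 0.003], "yaw": 0}, {"offset": [0, 0.108, 0.003], "yaw": 0}]'

```text
time_s: 3.88
eef_pos: [545.9, -237.6, 83.7]
ee_rot: [-0.265, 0.263, -0.656, 0.656]
force: [1.2, -0.6, 1.1]
grip_width: 0.525
```

Emit:
jog_arm --targets '[{"offset": [0, 0, 0], "yaw": 0}, {"offset": [0, 0, 0], "yaw": 0}, {"offset": [0, 0, 0], "yaw": 0}, {"offset": [0, 0, 0], "yaw": 0}, {"offset": [0, 0, 0], "yaw": 0}, {"offset": [0, 0, 0], "yaw": 0}, {"offset": [0, 0, 0], "yaw": 0}, {"offset": [0, 0, 0], "yaw": 0}]' --fingers 0 --grip_force 40

```text
time_s: 4.55
eef_pos: [546.4, -237.9, 84.8]
ee_rot: [-0.265, 0.263, -0.655, 0.657]
force: [-0.4, 0.1, 6.3]
grip_width: 0.132
```

```bash
python3 - <<'E'
from h import *
plan((543.2,-235.6,84.5),-81.1)
E
```

```text
t 4.55 pos [ 546.4 -237.9   84.8] head -136.2 j6 1.77 tooly [ 0.004 -0.001 -1.   ] -> offset [0.0007, 0.0003, -0.0039] yaw -0.9614 n>= 8
```

Emit:
jog_arm --targets '[{"offset": [0, 0, 0], "yaw": -0.12}, {"offset": [0, 0, 0], "yaw": -0.24}, {"offset": [0, 0, 0], "yaw": -0.36}, {"offset": [0, 0, 0], "yaw": -0.48}, {"offset": [0, 0, 0], "yaw": -0.6}, {"offset": [0, 0, 0], "yaw": -0.72}, {"offset": [0, 0, 0], "yaw": -0.84}, {"offset": [0, 0, 0], "yaw": -0.96}, {"offset": [0, 0, 0], "yaw": -0.96}, {"offset": [0, 0, 0], "yaw": -0.96}]'

```text
time_s: 5.38
eef_pos: [546.4, -237.9, 84.9]
ee_rot: [0.537, -0.536, 0.46, -0.462]
force: [-0.1, -0.0, 0.2]
grip_width: 0.135
```

```bash
python3 - <<'E'
from h import *
plan((543.2,-235.6,84.5),-81.1)
img,K,T=cap("wrist"); np.savez("w3.npz",K=K,T=T); cv2.imwrite("pics/e_wrist.png",cv2.resize(img[:,:,::-1],(768,576),interpolation=cv2.INTER_CUBIC))
E
```

```text
t 5.38 pos [ 546.4 -237.9   84.9] head -81.4 j6 0.81 tooly [ 0.004 -0.001 -1.   ] -> offset [-0.0028, 0.0003, -0.0028] yaw -0.0049 n>= 1
```

View pics/e_wrist.png

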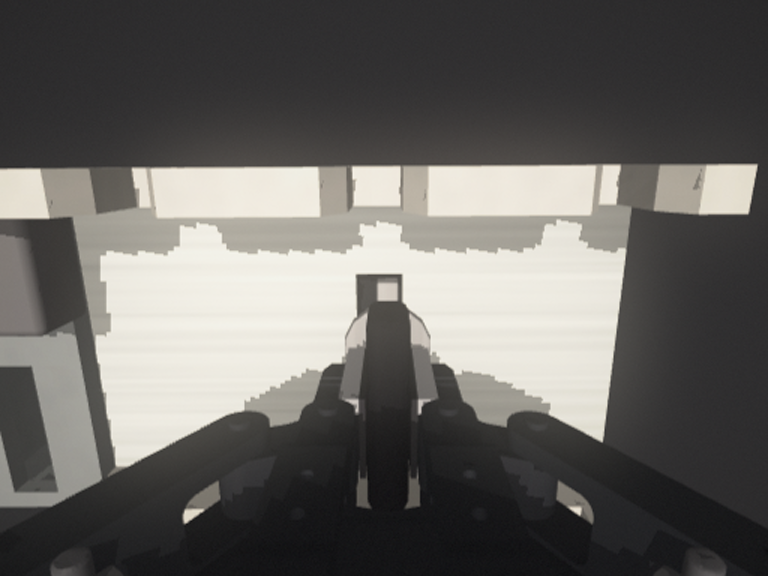

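Emit:
jog_arm --targets '[{"offset": [-0.003, 0, -0.002], "yaw": 0}, {"offset": [-0.003, 0, -0.002], "yaw": 0}, {"offset": [-0.003, -0.01, -0.002], "yaw": 0}, {"offset": [-0.003, -0.02, -0.002], "yaw": 0}, {"offset": [-0.003, -0.03, -0.002], "yaw": 0}, {"offset": [-0.003, -0.04, -0.002], "yaw": 0}, {"offset": [-0.003, -0.05, -0.002], "yaw": 0}, {"offset": [-0.003, -0.06, -0.002], "yaw": 0}, {"offset": [-0.003, -0.08, -0.002], "yaw": 0}, {"offset": [-0.003, -0.1, -0.002], "yaw": 0}, {"offset": [-0.003, -0.1, -0.002], "yaw": 0}, {"offset": [-0.003, -0.1, -0.002], "yaw": 0}]'

```text
time_s: 6.43
eef_pos: [543.8, -235.2, 185.8]
ee_rot: [0.537, -0.535, 0.459, -0.463]
force: [-0.1, -0.6, -1.1]
grip_width: 0.129
```

```bash
python3 - <<'E'
from h import *
plan((487,-98,185),-81.1)
img,K,T=cap("wrist"); np.savez("w3.npz",K=K,T=T); cv2.imwrite("pics/f_wrist.png",cv2.resize(img[:,:,::-1],(768,576),interpolation=cv2.INTER_CUBIC))
E
```

```text
t 6.43 pos [ 543.8 -235.2  185.8] head -81.4 j6 0.81 tooly [ 0.006 -0.002 -1.   ] -> offset [-0.1442, 0.0001, -0.0356] yaw -0.0052 n>= 4
```

View pics/f_wrist.png

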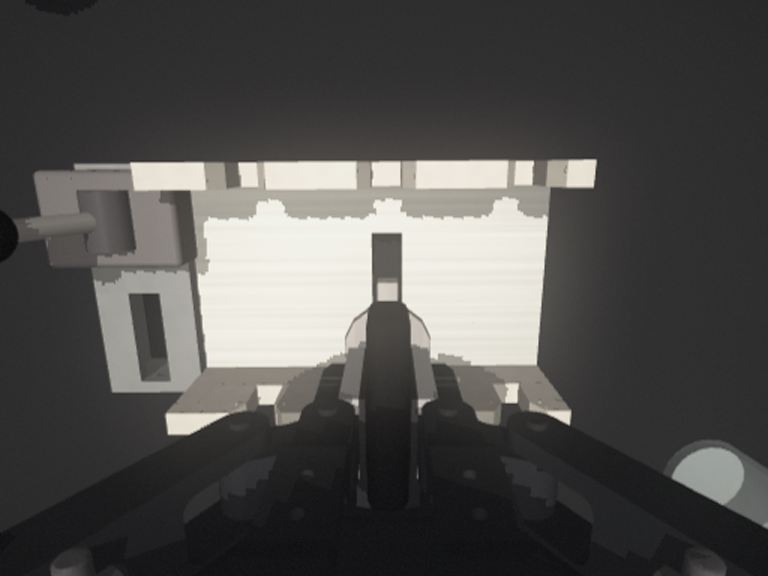

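```bash
python3 - <<'E'
from fit import *
d=np.load("w3.npz");K,T=d["K"],d["T"]
t=lambda u,v,l:(K,T,(u+.5)/1.5-.5,(v+.5)/1.5-.5,l)
obs=[t(131,163,(68,76,89)),t(596,159,(68,-132,89)),t(167,433,(-68,76,89)),t(570,423,(-68,-132,89)),t(112,391,(-68,132,40))]
p,r,P=fitmix(obs,(538,-198,.15)); print(p,r.round(1).tolist())
c,sn=np.cos(p[2]),np.sin(p[2])
def loc(w): w=np.array(w[:2])-p[:2]; return np.array([c*w[0]+sn*w[1],-sn*w[0]+c*w[1]]).round(1)
for z,pts in ((40,[(129,293),(159,293),(142,382),(169,381)]),(30,[(372,234),(402,234)]),(57,[(249,188),(388,188),(522,186)]),(57,[(267,383),(510,383)])):
    for q in pts: w=onz(*t(*q,0)[:4],z); print(z,q,w.round(1),loc(w))
q,M,s=pose()
w=onz(*t(388,302,0)[:4],q[2]+7);print((M.T@(w-q)).round(1))
print(P(p,(-32,104,40)))
E
```

```text
[ 5.37105327e+02 -1.98041420e+02  1.56413244e-01] [[-1.1, -1.1], [1.0, -0.7], [0.3, 0.8], [-0.0, 5.5], [-0.3, 0.5]]
40 (129, 293) [514.4 -88.1  40. ] [ -5.3 112.2]
40 (159, 293) [ 517.  -105.3   40. ] [-5.4 94.7]
40 (142, 382) [458.8 -96.6  40. ] [-61.6 112.4]
40 (169, 381) [ 461.9 -112.9   40. ] [-61.1  95.8]
30 (372, 234) [ 568.1 -222.9   30. ] [ 26.7 -29.4]
30 (402, 234) [ 570.7 -240.3   30. ] [ 26.6 -46.9]
57 (249, 188) [ 586.  -157.1   57. ] [54.7 32.8]
57 (388, 188) [ 596.7 -228.    57. ] [ 54.2 -38.9]
57 (522, 186) [ 607.9 -296.2   57. ] [  54.7 -108. ]
57 (267, 383) [ 478.1 -175.6   57. ] [-54.8  31.3]
57 (510, 383) [ 498.8 -313.6   57. ] [ -55.9 -108.2]
[ 0.8 -6.9 31.1]
[ 489.29524142 -100.29585328   40.        ]
```

```bash
python3 - <<'E'
from h import *
plan((487.5,-100.8,185),-81.1)
plan((487.5,-100.8,126),-81.1)
E
```

```text
t 6.48 pos [ 543.3 -235.   184.5] head -81.4 j6 0.81 tooly [ 0.004 -0.001 -1.   ] -> offset [-0.141, -0.0008, -0.0351] yaw -0.0052 n>= 4
t 6.48 pos [ 543.3 -235.   184.5] head -81.4 j6 0.81 tooly [ 0.004 -0.001 -1.   ] -> offset [-0.1411, 0.0582, -0.0354] yaw -0.0052 n>= 4
```

Emit:
jog_arm --targets '[{"offset": [-0.03, 0, -0.01], "yaw": 0}, {"offset": [-0.06, 0, -0.02], "yaw": 0}, {"offset": [-0.09, 0, -0.03], "yaw": 0}, {"offset": [-0.12, 0, -0.035], "yaw": -0.005}, {"offset": [-0.141, 0, -0.035], "yaw": -0.005}, {"offset": [-0.141, 0, -0.035], "yaw": -0.005}, {"offset": [-0.141, 0.03, -0.035], "yaw": -0.005}, {"offset": [-0.141, 0.055, -0.035], "yaw": -0.005}, {"offset": [-0.141, 0.055, -0.035], "yaw": -0.005}, {"offset": [-0.141, 0.055, -0.035], "yaw": -0.005}, {"offset": [-0.141, 0.055, -0.035], "yaw": -0.005}]'

```text
time_s: 7.4
eef_pos: [488.3, -101.4, 130.0]
ee_rot: [0.538, -0.536, 0.458, -0.461]
force: [-0.0, -0.6, -1.1]
grip_width: 0.134
```

```bash
python3 - <<'E'
from h import *
plan((487.5,-100.8,95),-81.1)
img,K,T=cap("wrist"); np.savez("w4.npz",K=K,T=T); cv2.imwrite("pics/g_wrist.png",cv2.resize(img[:,:,::-1],(768,576),interpolation=cv2.INTER_CUBIC))
E
```

```text
t 7.4 pos [ 488.3 -101.4  130. ] head -81.1 j6 0.98 tooly [ 0.005 -0.001 -1.   ] -> offset [-0.0008, 0.035, -0.0009] yaw -0.0005 n>= 1
```

View pics/g_wrist.png

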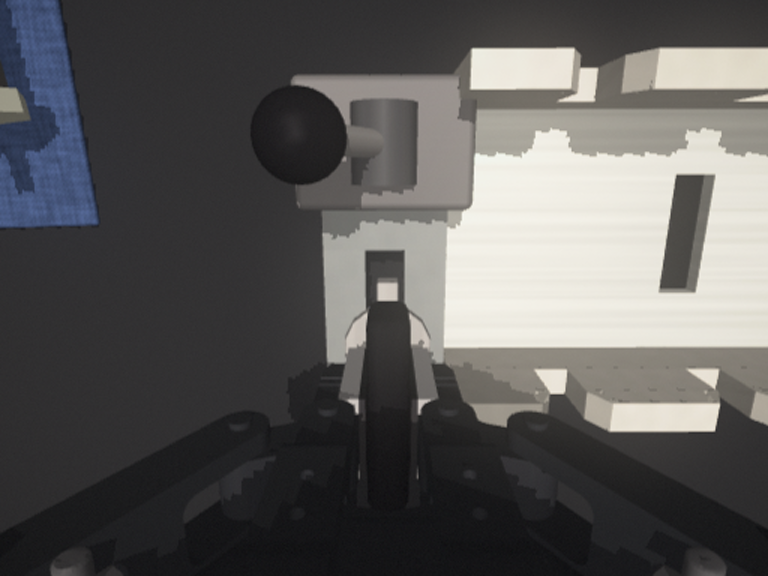

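Emit:
jog_arm --targets '[{"offset": [-0.001, 0.006, -0.001], "yaw": 0}, {"offset": [-0.001, 0.012, -0.001], "yaw": 0}, {"offset": [-0.001, 0.018, -0.001], "yaw": 0}, {"offset": [-0.001, 0.024, -0.001], "yaw": 0}, {"offset": [-0.001, 0.03, -0.001], "yaw": 0}, {"offset": [-0.001, 0.034, -0.001], "yaw": 0}, {"offset": [-0.001, 0.037, -0.001], "yaw": 0}, {"offset": [-0.001, 0.037, -0.001], "yaw": 0}]'

```text
time_s: 8.12
eef_pos: [487.8, -100.4, 94.6]
ee_rot: [0.538, -0.536, 0.458, -0.462]
force: [-4.5, 2.8, 15.5]
grip_width: 0.13
```

Emit:
jog_arm --targets '[{"offset": [0, 0.001, 0], "yaw": 0}, {"offset": [0, 0.001, 0], "yaw": 0}, {"offset": [0, 0.001, 0], "yaw": 0}]'

```text
time_s: 8.37
eef_pos: [487.9, -100.3, 94.6]
ee_rot: [0.538, -0.536, 0.458, -0.462]
force: [-5.5, 2.7, 13.7]
grip_width: 0.132
```

Emit:
jog_arm --targets '[{"offset": [0, 0, 0], "yaw": 0}, {"offset": [0, 0, 0], "yaw": 0}, {"offset": [0, 0, 0], "yaw": 0}, {"offset": [0, 0, 0], "yaw": 0}, {"offset": [0, 0, 0], "yaw": 0}]' --fingers 0.035

```text
time_s: 8.78
eef_pos: [487.9, -100.4, 94.5]
ee_rot: [0.538, -0.536, 0.458, -0.462]
force: [-0.5, 0.2, 0.3]
grip_width: 0.413
```

Emit:
jog_arm --targets '[{"offset": [0, -0.02, 0], "yaw": 0}, {"offset": [0, -0.05, 0], "yaw": 0}, {"offset": [0, -0.08, 0], "yaw": 0}, {"offset": [0, -0.11, 0], "yaw": 0}, {"offset": [0, -0.11, 0], "yaw": 0}, {"offset": [0, -0.11, 0], "yaw": 0}]'

```text
time_s: 9.28
eef_pos: [487.6, -100.4, 205.5]
ee_rot: [0.538, -0.536, 0.457, -0.463]
force: [0.7, 0.7, -0.4]
grip_width: 0.411
```

```bash
python3 - <<'E'
from h import *
plan((487.5,-100.8,95),-81.1)
img,K,T=cap("wrist"); np.savez("w5.npz",K=K,T=T); cv2.imwrite("pics/i_wrist.png",cv2.resize(img[:,:,::-1],(768,576),interpolation=cv2.INTER_CUBIC))
img,K,T=cap("side"); crop(img,(215,150,315,300),4,"i_side.png")
E
```

```text
t 9.28 pos [ 487.6 -100.4  205.5] head -81.1 j6 0.98 tooly [ 0.009 -0.003 -1.   ] -> offset [-0.0001, 0.1105, -0.0011] yaw -0.0002 n>= 3
```

View pics/i_wrist.png

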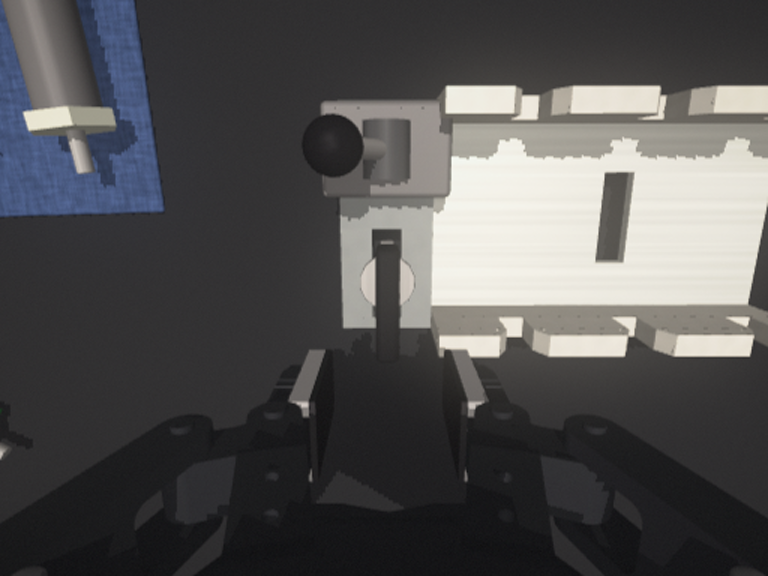

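View pics/i_side.png

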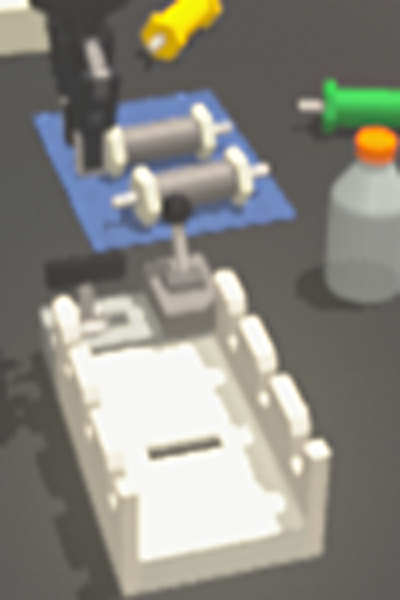

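```bash
python3 - <<'E'
from h import *
plan((580,130,210),-75.5)
E
```

```text
t 9.38 pos [ 486.8 -100.   203.4] head -81.1 j6 0.98 tooly [ 0.004 -0.001 -1.   ] -> offset [-0.2128, -0.0064, 0.1277] yaw -0.098 n>= 6
```

Emit:
jog_arm --targets '[{"offset": [-0.213, -0.006, 0.128], "yaw": -0.1}, {"offset": [-0.213, -0.006, 0.128], "yaw": -0.1}, {"offset": [-0.213, -0.006, 0.128], "yaw": -0.1}, {"offset": [-0.213, -0.006, 0.128], "yaw": -0.1}, {"offset": [-0.213, -0.006, 0.128], "yaw": -0.1}, {"offset": [-0.213, -0.006, 0.128], "yaw": -0.1}, {"offset": [-0.213, -0.006, 0.128], "yaw": -0.1}, {"offset": [-0.213, -0.006, 0.128], "yaw": -0.1}, {"offset": [-0.213, -0.006, 0.128], "yaw": -0.1}, {"offset": [-0.213, -0.006, 0.128], "yaw": -0.1}]' --fingers 0.062

```text
time_s: 10.22
eef_pos: [580.0, 129.1, 208.9]
ee_rot: [0.56, -0.559, 0.432, -0.434]
force: [-0.4, -0.3, -0.0]
grip_width: 0.727
```

```bash
python3 - <<'E'
from h import *
plan((580,130,210),-75.5)
img,K,T=cap("wrist"); np.savez("w6.npz",K=K,T=T); cv2.imwrite("pics/j_wrist.png",cv2.resize(img[:,:,::-1],(768,576),interpolation=cv2.INTER_CUBIC))
for b in ctrl.boxes_of("wrist","roller1_center"): print(b["score"],np.array(b["box"]).round(1)*1.5)
E
```

```text
t 10.22 pos [580.  129.1 208.9] head -75.5 j6 1.34 tooly [ 0.003 -0.001 -1.   ] -> offset [-0.0009, -0.0011, 0.0003] yaw 0.0007 n>= 1
0.59 [379.65 137.7  458.25 365.55]
```

View pics/j_wrist.png

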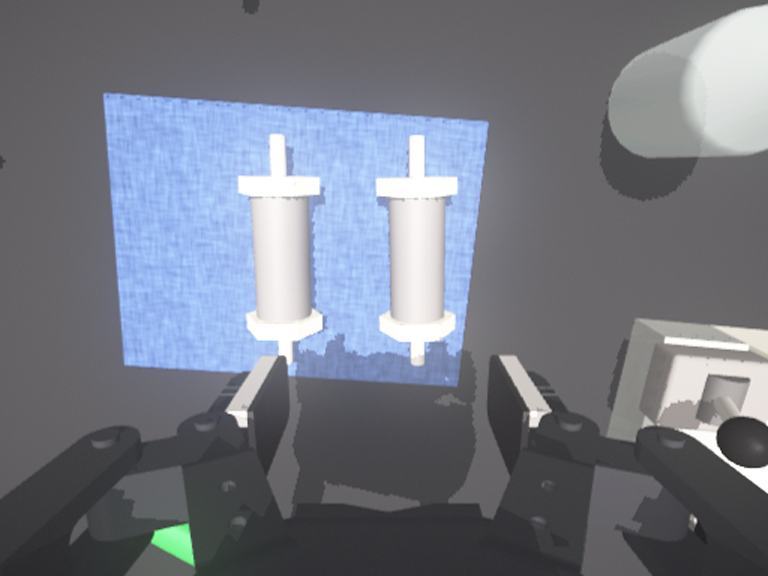

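```bash
python3 - <<'E'
from h import *
d=np.load("w6.npz");K,T=d["K"],d["T"]
f=lambda u,v,z=26:onz(K,T,(u+.5)/1.5-.5,(v+.5)/1.5-.5,z)
for a,b in (((417,137),(418,365)),((277,136),(287,361)),((417,178),(418,334)),((279,178),(285,334))):
    A,B=f(*a),f(*b); print(((A+B)/2).round(1),np.linalg.norm(A-B).round(1),np.degrees(np.arctan2(*(A-B)[1::-1])).round(1))
E
```

```text
[590.6 111.5  26. ] 149.9 15.7
[570.4 196.9  26. ] 147.5 13.8
[589.8 111.3  26. ] 102.9 15.8
[567.8 196.5  26. ] 102.9 13.4
```

```bash
python3 - <<'E'
from h import *
plan((590.3,111.5,25),-74.3)
E
```

```text
t 10.32 pos [580.1 129.  209.5] head -75.5 j6 1.34 tooly [ 0.004 -0.001 -1.   ] -> offset [0.0191, 0.1845, 0.0048] yaw -0.0207 n>= 5
```

Emit:
jog_arm --targets '[{"offset": [0.019, 0.03, 0.005], "yaw": -0.021}, {"offset": [0.019, 0.06, 0.005], "yaw": -0.021}, {"offset": [0.019, 0.09, 0.005], "yaw": -0.021}, {"offset": [0.019, 0.12, 0.005], "yaw": -0.021}, {"offset": [0.019, 0.145, 0.005], "yaw": -0.021}, {"offset": [0.019, 0.165, 0.005], "yaw": -0.021}, {"offset": [0.019, 0.176, 0.005], "yaw": -0.021}, {"offset": [0.019, 0.182, 0.005], "yaw": -0.021}, {"offset": [0.019, 0.184, 0.005], "yaw": -0.021}, {"offset": [0.019, 0.184, 0.005], "yaw": -0.021}]'

```text
time_s: 11.15
eef_pos: [590.9, 111.5, 26.2]
ee_rot: [0.564, -0.563, 0.425, -0.429]
force: [0.5, -1.1, -0.0]
grip_width: 0.724
```

Emit:
jog_arm --targets '[{"offset": [0, 0, 0], "yaw": 0}, {"offset": [0, 0, 0], "yaw": 0}, {"offset": [0, 0, 0], "yaw": 0}, {"offset": [0, 0, 0], "yaw": 0}, {"offset": [0, 0, 0], "yaw": 0}, {"offset": [0, 0, 0], "yaw": 0}, {"offset": [0, 0, 0], "yaw": 0}]' --fingers 0.02 --grip_force 60

```text
time_s: 11.73
eef_pos: [591.6, 111.4, 27.7]
ee_rot: [0.565, -0.562, 0.425, -0.429]
force: [-1.2, 0.0, 5.5]
grip_width: 0.402
```

Emit:
jog_arm --targets '[{"offset": [0, -0.02, 0], "yaw": 0}, {"offset": [0, -0.05, 0], "yaw": 0}, {"offset": [0, -0.08, 0], "yaw": 0}, {"offset": [0, -0.11, 0], "yaw": 0}, {"offset": [0, -0.14, 0], "yaw": 0}, {"offset": [0, -0.17, 0], "yaw": 0}, {"offset": [0, -0.17, 0], "yaw": 0}, {"offset": [0, -0.17, 0], "yaw": 0}]'

```text
time_s: 12.4
eef_pos: [590.7, 111.7, 199.2]
ee_rot: [0.566, -0.562, 0.424, -0.43]
force: [-0.8, -0.2, -4.1]
grip_width: 0.401
```

```bash
python3 - <<'E'
from h import *
plan((542,-234,195),-81.1)
img,K,T=cap("wrist"); np.savez("w7.npz",K=K,T=T); cv2.imwrite("pics/k_wrist.png",cv2.resize(img[:,:,::-1],(768,576),interpolation=cv2.INTER_CUBIC))
E
```

```text
t 12.4 pos [590.7 111.7 199.2] head -74.3 j6 1.29 tooly [ 0.01  -0.001 -1.   ] -> offset [0.3196, 0.0042, -0.1405] yaw 0.1189 n>= 9
```

View pics/k_wrist.png

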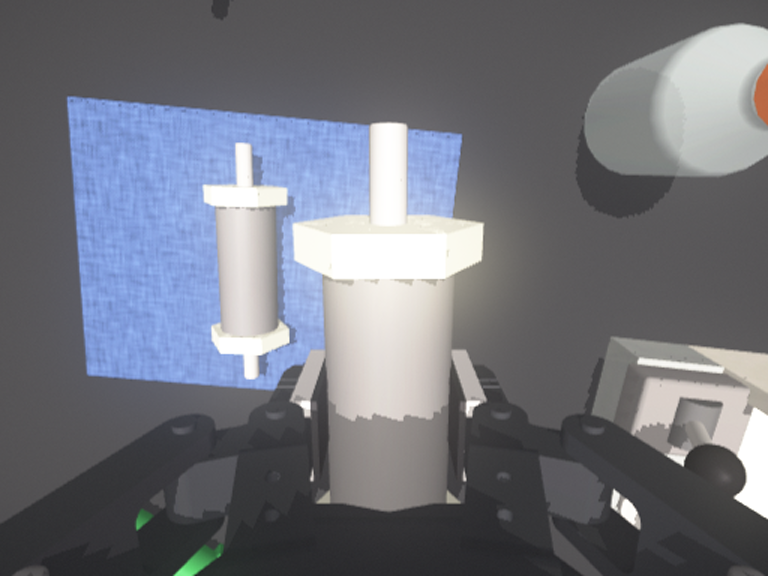

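```bash
python3 - <<'E'
from h import *
d=np.load("w7.npz");K,T=d["K"],d["T"]
p,M,s=pose()
f=lambda u,v,z:(M.T@(onz(K,T,(u+.5)/1.5-.5,(v+.5)/1.5-.5,z)-p)).round(1)
c=p[2]-2.7
print("axle end",f(388,124,c+4),"collar outer top edge",f(388,217,c+22), "hex top inner?",f(388,230,c+22), "inner bottom",f(388,278,c+18))
plan((553.1,-302.9,200),-81.1)
E
```

```text
axle end [ 0.7 -0.8 75.3] collar outer top edge [  0.6 -19.   54.3] hex top inner? [  0.6 -19.   51.4] inner bottom [  0.6 -15.1  39.4]
t 12.45 pos [590.  111.7 197.4] head -74.3 j6 1.29 tooly [ 0.007 -0.001 -1.   ] -> offset [0.3891, -0.0024, -0.1478] yaw 0.1189 n>= 10
```

Emit:
jog_arm --targets '[{"offset": [0.03, -0.002, -0.011], "yaw": 0.01}, {"offset": [0.065, -0.002, -0.025], "yaw": 0.02}, {"offset": [0.1, -0.002, -0.038], "yaw": 0.04}, {"offset": [0.135, -0.002, -0.051], "yaw": 0.05}, {"offset": [0.17, -0.002, -0.064], "yaw": 0.07}, {"offset": [0.205, -0.002, -0.078], "yaw": 0.08}, {"offset": [0.24, -0.002, -0.091], "yaw": 0.1}, {"offset": [0.275, -0.002, -0.104], "yaw": 0.11}, {"offset": [0.31, -0.002, -0.118], "yaw": 0.119}, {"offset": [0.345, -0.002, -0.131], "yaw": 0.119}, {"offset": [0.375, -0.002, -0.142], "yaw": 0.119}, {"offset": [0.389, -0.002, -0.148], "yaw": 0.119}]'

```text
time_s: 13.45
eef_pos: [551.4, -306.3, 197.2]
ee_rot: [0.537, -0.536, 0.46, -0.462]
force: [0.3, -0.1, -2.7]
grip_width: 0.403
```

Emit:
jog_arm --targets '[{"offset": [0, 0, 0], "yaw": 0}, {"offset": [0, 0, 0], "yaw": 0}, {"offset": [0, 0, 0], "yaw": 0}]'

```text
time_s: 13.7
eef_pos: [551.3, -304.9, 196.2]
ee_rot: [0.538, -0.536, 0.46, -0.461]
force: [-0.5, -0.3, -2.8]
grip_width: 0.397
```

```bash
python3 - <<'E'
from h import *
plan((553.1,-302.9,110),-81.1)
img,K,T=cap("wrist"); np.savez("w8.npz",K=K,T=T); cv2.imwrite("pics/l_wrist.png",cv2.resize(img[:,:,::-1],(768,576),interpolation=cv2.INTER_CUBIC))
E
```

```text
t 13.7 pos [ 551.3 -304.9  196.2] head -81.2 j6 0.73 tooly [ 0.002  0.002 -1.   ] -> offset [-0.0016, 0.0862, 0.0018] yaw -0.0024 n>= 3
```

View pics/l_wrist.png

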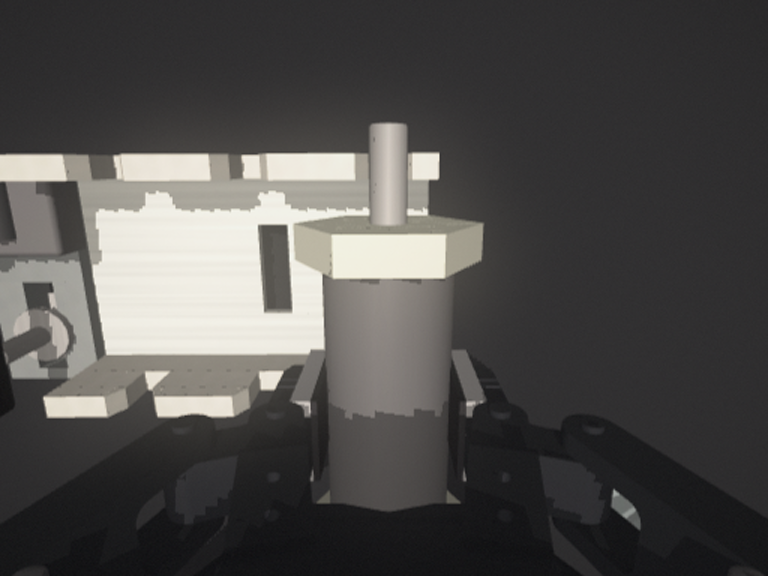

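```bash
python3 - <<'E'
from fit import *
d=np.load("w8.npz");K,T=d["K"],d["T"]
t=lambda u,v,l:(K,T,(u+.5)/1.5-.5,(v+.5)/1.5-.5,l)
p=(536.6,-198.2,.1562);c,sn=np.cos(p[2]),np.sin(p[2])
def loc(w): w=np.array(w[:2])-p[:2]; return np.array([c*w[0]+sn*w[1],-sn*w[0]+c*w[1]]).round(1)
for q in [(65,155),(121,155),(210,154),(267,154),(411,153),(439,153),(45,416),(107,416),(156,416),(234,416)]:
    w=onz(*t(*q,0)[:4],89); print(q,w.round(1),loc(w))
for q in [(260,225),(288,225),(265,312),(292,311)]:
    w=onz(*t(*q,0)[:4],30); print(q,w.round(1),loc(w))
E
```

```text
(65, 155) [ 596.9 -146.2   89. ] [67.6 41.9]
(121, 155) [ 600.8 -172.    89. ] [67.5 15.9]
(210, 154) [ 607.5 -212.9   89. ] [ 67.8 -25.6]
(267, 154) [ 611.6 -239.1   89. ] [ 67.7 -52. ]
(411, 153) [ 622.1 -305.    89. ] [  67.9 -118.8]
(439, 153) [ 624.1 -317.8   89. ] [  67.8 -131.8]
(45, 416) [ 458.4 -132.8   89. ] [-67.1  76.7]
(107, 416) [ 463.5 -165.8   89. ] [-67.2  43.3]
(156, 416) [ 467.5 -191.9   89. ] [-67.2  17. ]
(234, 416) [ 474.  -233.3   89. ] [-67.3 -25. ]
(260, 225) [ 568.7 -224.    30. ] [ 27.7 -30.5]
(288, 225) [ 571.3 -240.8   30. ] [ 27.6 -47.4]
(265, 312) [ 514.2 -231.8   30. ] [-27.3 -29.7]
(292, 311) [ 517.5 -248.6   30. ] [-26.7 -46.8]
```

Emit:
jog_arm --targets '[{"offset": [-0.0015, 0.03, 0.002], "yaw": -0.002}, {"offset": [-0.0015, 0.06, 0.002], "yaw": -0.002}, {"offset": [-0.0015, 0.085, 0.002], "yaw": -0.002}, {"offset": [-0.0015, 0.1, 0.002], "yaw": -0.002}, {"offset": [-0.0015, 0.108, 0.002], "yaw": -0.002}, {"offset": [-0.0015, 0.115, 0.002], "yaw": -0.002}, {"offset": [-0.0015, 0.12, 0.002], "yaw": -0.002}, {"offset": [-0.0015, 0.125, 0.002], "yaw": -0.002}, {"offset": [-0.0015, 0.129, 0.002], "yaw": -0.002}, {"offset": [-0.0015, 0.13, 0.002], "yaw": -0.002}, {"offset": [-0.0015, 0.13, 0.002], "yaw": -0.002}]'

```text
time_s: 14.67
eef_pos: [553.8, -302.8, 66.9]
ee_rot: [0.538, -0.536, 0.459, -0.46]
force: [0.2, -0.2, -3.4]
grip_width: 0.398
```

Emit:
jog_arm --targets '[{"offset": [0, 0.001, 0], "yaw": 0}, {"offset": [0, 0.002, 0], "yaw": 0}, {"offset": [0, 0.003, 0], "yaw": 0}, {"offset": [0, 0.003, 0], "yaw": 0}, {"offset": [0, 0.003, 0], "yaw": 0}]'

```text
time_s: 15.08
eef_pos: [554.0, -303.0, 64.6]
ee_rot: [0.538, -0.536, 0.459, -0.461]
force: [-1.8, 1.0, 4.9]
grip_width: 0.402
```

Contact on the slot floors (force sign flipped at the expected height). Release to 50 mm and lift.

Emit:
jog_arm --targets '[{"offset": [0, 0, 0], "yaw": 0}, {"offset": [0, 0, 0], "yaw": 0}, {"offset": [0, 0, 0], "yaw": 0}, {"offset": [0, 0, 0], "yaw": 0}, {"offset": [0, 0, 0], "yaw": 0}]' --fingers 0.052

```text
time_s: 15.5
eef_pos: [554.0, -303.0, 64.6]
ee_rot: [0.538, -0.536, 0.459, -0.461]
force: [0.1, -0.5, -0.3]
grip_width: 0.61
```

Emit:
jog_arm --targets '[{"offset": [0, -0.015, 0], "yaw": 0}, {"offset": [0, -0.04, 0], "yaw": 0}, {"offset": [0, -0.08, 0], "yaw": 0}, {"offset": [0, -0.12, 0], "yaw": 0}, {"offset": [0, -0.15, 0], "yaw": 0}, {"offset": [0, -0.15, 0], "yaw": 0}, {"offset": [0, -0.15, 0], "yaw": 0}]'

```text
time_s: 16.08
eef_pos: [553.8, -303.3, 216.0]
ee_rot: [0.538, -0.536, 0.458, -0.462]
force: [-0.5, -0.3, -0.8]
grip_width: 0.608
```

```bash
python3 - <<'E'
from h import *
plan((560,215,215),-76.4)
img,K,T=cap("wrist"); np.savez("w9.npz",K=K,T=T); cv2.imwrite("pics/m_wrist.png",cv2.resize(img[:,:,::-1],(768,576),interpolation=cv2.INTER_CUBIC))
img,K,T=cap("top"); crop(img,(100,90,360,260),3,"m_top.png")
E
```

```text
t 16.08 pos [ 553.8 -303.3  216. ] head -81.1 j6 0.73 tooly [ 0.007 -0.002 -1.   ] -> offset [-0.5111, 0.0003, 0.0865] yaw -0.0817 n>= 13
```

View pics/m_wrist.png

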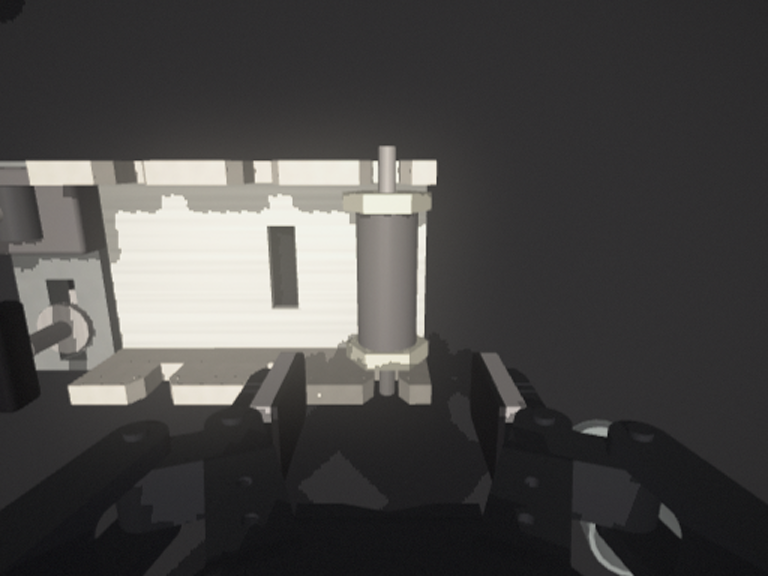

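View pics/m_top.png

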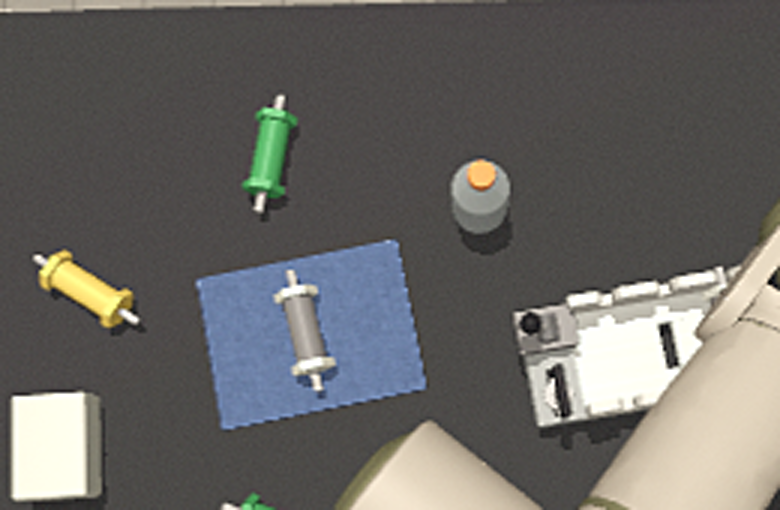

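Emit:
jog_arm --targets '[{"offset": [-0.04, 0, 0.007], "yaw": -0.01}, {"offset": [-0.08, 0, 0.014], "yaw": -0.02}, {"offset": [-0.12, 0, 0.02], "yaw": -0.03}, {"offset": [-0.16, 0, 0.027], "yaw": -0.04}, {"offset": [-0.2, 0, 0.034], "yaw": -0.05}, {"offset": [-0.24, 0, 0.04], "yaw": -0.06}, {"offset": [-0.28, 0, 0.047], "yaw": -0.07}, {"offset": [-0.32, 0, 0.054], "yaw": -0.08}, {"offset": [-0.36, 0, 0.061], "yaw": -0.082}, {"offset": [-0.4, 0, 0.068], "yaw": -0.082}, {"offset": [-0.44, 0, 0.075], "yaw": -0.082}, {"offset": [-0.48, 0, 0.082], "yaw": -0.082}]' --fingers 0.062

```text
time_s: 17.18
eef_pos: [558.8, 186.1, 212.3]
ee_rot: [0.556, -0.555, 0.438, -0.437]
force: [1.1, -0.0, -1.0]
grip_width: 0.722
```

Emit:
jog_arm --targets '[{"offset": [-0.025, 0, 0], "yaw": 0}, {"offset": [-0.025, 0, 0], "yaw": 0}, {"offset": [-0.025, 0, 0], "yaw": 0}]'

```text
time_s: 17.43
eef_pos: [552.0, 211.5, 210.5]
ee_rot: [-0.556, 0.557, -0.438, 0.435]
force: [0.9, -0.6, 0.3]
grip_width: 0.726
```

```bash
python3 - <<'E'
from h import *
plan((560,200,215),-76.4)
img,K,T=cap("wrist"); np.savez("w10.npz",K=K,T=T); cv2.imwrite("pics/n_wrist.png",cv2.resize(img[:,:,::-1],(768,576),interpolation=cv2.INTER_CUBIC))
E
```

```text
t 17.43 pos [552.  211.5 210.5] head -76.3 j6 1.5 tooly [-0.004  0.001 -1.   ] -> offset [0.0131, -0.0045, 0.0051] yaw 0.0026 n>= 1
```

View pics/n_wrist.png

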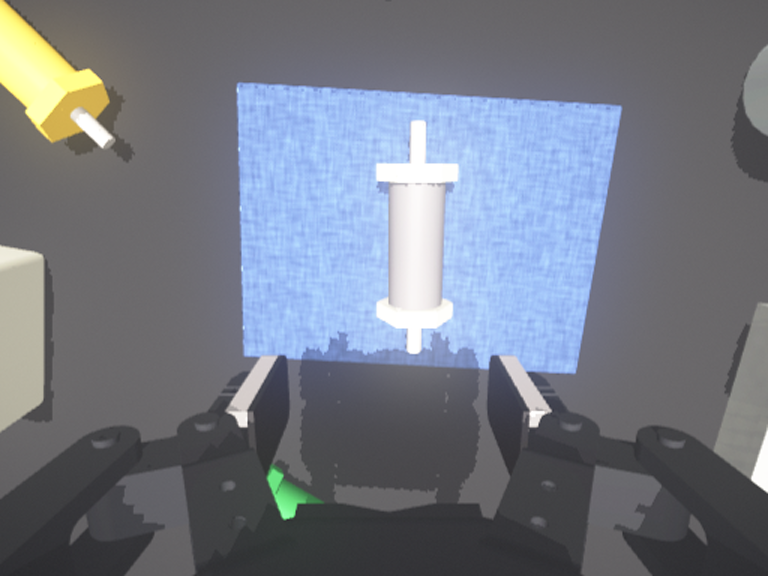

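```bash
python3 - <<'E'
from h import *
d=np.load("w10.npz");K,T=d["K"],d["T"]
f=lambda u,v,z=26:onz(K,T,(u+.5)/1.5-.5,(v+.5)/1.5-.5,z)
for a,b in (((418,122),(414,352)),((417,165),(414.5,322))):
    A,B=f(*a),f(*b); C=(A+B)/2; h=np.degrees(np.arctan2(*(A-B)[1::-1])); print(C.round(1),np.linalg.norm(A-B).round(1),h.round(1))
    plan((C[0],C[1],25),h-90)
E
```

```text
[569.3 197.3  26. ] 149.7 13.6
t 17.48 pos [552.5 210.4 210.9] head -76.4 j6 1.5 tooly [-0.003  0.001 -1.   ] -> offset [0.017, 0.1858, 0.0139] yaw 0.0008 n>= 5
[567.7 197.   26. ] 102.7 13.7
t 17.48 pos [552.5 210.4 210.9] head -76.4 j6 1.5 tooly [-0.003  0.001 -1.   ] -> offset [0.0169, 0.1859, 0.0122] yaw -0.0006 n>= 5
```

Emit:
jog_arm --targets '[{"offset": [0.017, 0.03, 0.013], "yaw": 0}, {"offset": [0.017, 0.06, 0.013], "yaw": 0}, {"offset": [0.017, 0.09, 0.013], "yaw": 0}, {"offset": [0.017, 0.12, 0.013], "yaw": 0}, {"offset": [0.017, 0.145, 0.013], "yaw": 0}, {"offset": [0.017, 0.165, 0.013], "yaw": 0}, {"offset": [0.017, 0.176, 0.013], "yaw": 0}, {"offset": [0.017, 0.183, 0.013], "yaw": 0}, {"offset": [0.017, 0.185, 0.013], "yaw": 0}, {"offset": [0.017, 0.185, 0.013], "yaw": 0}]'

```text
time_s: 18.32
eef_pos: [568.8, 196.7, 26.2]
ee_rot: [-0.555, 0.556, -0.438, 0.436]
force: [-0.2, -0.2, -0.1]
grip_width: 0.73
```

Emit:
jog_arm --targets '[{"offset": [0, 0, 0], "yaw": 0}, {"offset": [0, 0, 0], "yaw": 0}, {"offset": [0, 0, 0], "yaw": 0}, {"offset": [0, 0, 0], "yaw": 0}, {"offset": [0, 0, 0], "yaw": 0}, {"offset": [0, 0, 0], "yaw": 0}, {"offset": [0, 0, 0], "yaw": 0}]' --fingers 0.02 --grip_force 60

```text
time_s: 18.9
eef_pos: [569.6, 196.7, 27.7]
ee_rot: [0.556, -0.556, 0.438, -0.437]
force: [-1.8, 0.3, 6.5]
grip_width: 0.403
```

Emit:
jog_arm --targets '[{"offset": [0, -0.02, 0], "yaw": 0}, {"offset": [0, -0.05, 0], "yaw": 0}, {"offset": [0, -0.08, 0], "yaw": 0}, {"offset": [0, -0.11, 0], "yaw": 0}, {"offset": [0, -0.14, 0], "yaw": 0}, {"offset": [0, -0.17, 0], "yaw": 0}, {"offset": [0, -0.17, 0], "yaw": 0}, {"offset": [0, -0.17, 0], "yaw": 0}]'

```text
time_s: 19.57
eef_pos: [569.9, 196.7, 198.9]
ee_rot: [0.557, -0.555, 0.437, -0.437]
force: [-0.3, 0.3, -3.7]
grip_width: 0.401
```

```bash
python3 - <<'E'
from h import *
plan((531.9,-168.7,200),-81.1)
img,K,T=cap("wrist"); np.savez("w7.npz",K=K,T=T); cv2.imwrite("pics/o_wrist.png",cv2.resize(img[:,:,::-1],(768,576),interpolation=cv2.INTER_CUBIC))
E
```

```text
t 19.57 pos [569.9 196.7 198.9] head -76.4 j6 1.47 tooly [ 0.002  0.001 -1.   ] -> offset [0.3461, -0.0017, -0.123] yaw 0.0826 n>= 9
```

View pics/o_wrist.png

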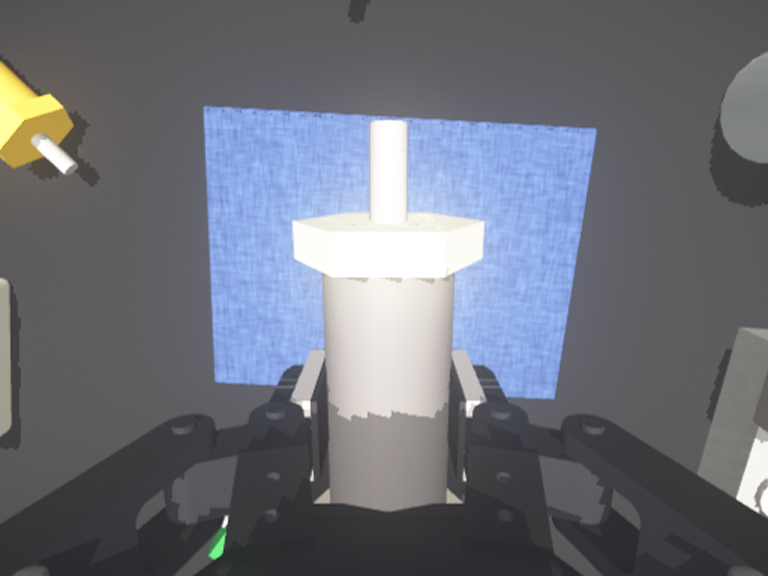

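Emit:
jog_arm --targets '[{"offset": [0.035, -0.002, -0.012], "yaw": 0.01}, {"offset": [0.07, -0.002, -0.025], "yaw": 0.02}, {"offset": [0.105, -0.002, -0.037], "yaw": 0.03}, {"offset": [0.14, -0.002, -0.05], "yaw": 0.04}, {"offset": [0.175, -0.002, -0.062], "yaw": 0.05}, {"offset": [0.21, -0.002, -0.075], "yaw": 0.06}, {"offset": [0.245, -0.002, -0.087], "yaw": 0.07}, {"offset": [0.28, -0.002, -0.1], "yaw": 0.08}, {"offset": [0.31, -0.002, -0.11], "yaw": 0.083}, {"offset": [0.335, -0.002, -0.119], "yaw": 0.083}, {"offset": [0.346, -0.002, -0.123], "yaw": 0.083}, {"offset": [0.346, -0.002, -0.123], "yaw": 0.083}]'

```text
time_s: 20.62
eef_pos: [530.3, -170.6, 197.1]
ee_rot: [-0.536, 0.537, -0.462, 0.459]
force: [0.2, -0.7, -3.6]
grip_width: 0.4
```

Emit:
jog_arm --targets '[{"offset": [0, 0, 0], "yaw": 0}, {"offset": [0, 0, 0], "yaw": 0}]'

```text
time_s: 20.78
eef_pos: [530.0, -169.5, 196.1]
ee_rot: [-0.536, 0.537, -0.463, 0.458]
force: [0.4, -0.7, -3.3]
grip_width: 0.401
```

```bash
python3 - <<'E'
from h import *
plan((532,-169,66),-81.1)
img,K,T=cap("wrist"); cv2.imwrite("pics/p_wrist.png",cv2.resize(img[:,:,::-1],(768,576),interpolation=cv2.INTER_CUBIC))
E
```

```text
t 20.78 pos [ 530.  -169.5  196.1] head -81.3 j6 0.9 tooly [-0.006  0.003 -1.   ] -> offset [0.0003, 0.1301, 0.0027] yaw -0.0028 n>= 4
```

View pics/p_wrist.png

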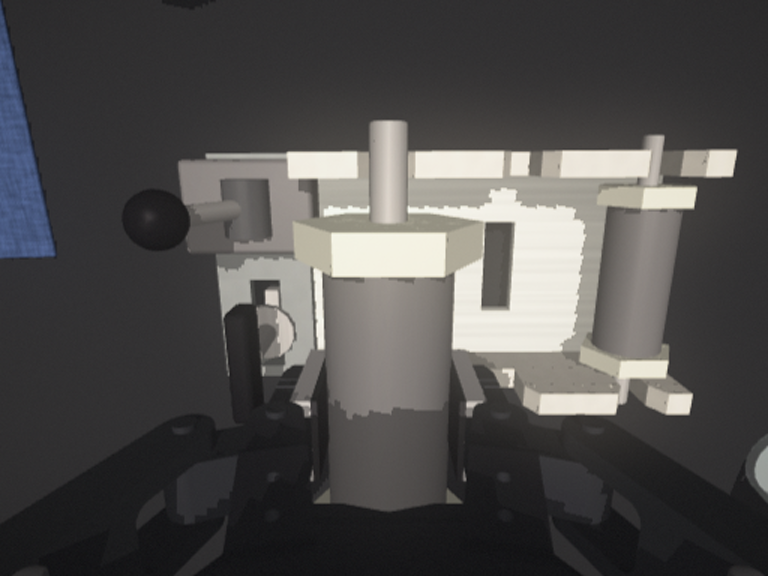

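Emit:
jog_arm --targets '[{"offset": [0, 0.03, 0.002], "yaw": -0.003}, {"offset": [0, 0.06, 0.002], "yaw": -0.003}, {"offset": [0, 0.085, 0.002], "yaw": -0.003}, {"offset": [0, 0.1, 0.002], "yaw": -0.003}, {"offset": [0, 0.108, 0.002], "yaw": -0.003}, {"offset": [0, 0.115, 0.002], "yaw": -0.003}, {"offset": [0, 0.12, 0.002], "yaw": -0.003}, {"offset": [0, 0.125, 0.002], "yaw": -0.003}, {"offset": [0, 0.129, 0.002], "yaw": -0.003}, {"offset": [0, 0.131, 0.002], "yaw": -0.003}, {"offset": [0, 0.132, 0.002], "yaw": -0.003}, {"offset": [0, 0.132, 0.002], "yaw": -0.003}]'

```text
time_s: 21.83
eef_pos: [531.7, -168.7, 64.8]
ee_rot: [-0.537, 0.538, -0.461, 0.458]
force: [-0.5, 0.7, -2.6]
grip_width: 0.404
```

Emit:
jog_arm --targets '[{"offset": [0, 0.0015, 0], "yaw": 0}, {"offset": [0, 0.0015, 0], "yaw": 0}, {"offset": [0, 0.0015, 0], "yaw": 0}, {"offset": [0, 0.0015, 0], "yaw": 0}]'

```text
time_s: 22.17
eef_pos: [531.8, -168.8, 64.5]
ee_rot: [-0.537, 0.538, -0.461, 0.458]
force: [-4.1, 2.6, 7.1]
grip_width: 0.399
```

Emit:
jog_arm --targets '[{"offset": [0, 0, 0], "yaw": 0}, {"offset": [0, 0, 0], "yaw": 0}, {"offset": [0, 0, 0], "yaw": 0}, {"offset": [0, 0, 0], "yaw": 0}, {"offset": [0, 0, 0], "yaw": 0}]' --fingers 0.052

```text
time_s: 22.58
eef_pos: [531.9, -168.8, 64.5]
ee_rot: [-0.537, 0.538, -0.461, 0.458]
force: [-0.4, -0.0, 0.1]
grip_width: 0.609
```

Emit:
jog_arm --targets '[{"offset": [0, -0.015, 0], "yaw": 0}, {"offset": [0, -0.04, 0], "yaw": 0}, {"offset": [0, -0.08, 0], "yaw": 0}, {"offset": [0, -0.12, 0], "yaw": 0}, {"offset": [0, -0.16, 0], "yaw": 0}, {"offset": [0, -0.16, 0], "yaw": 0}, {"offset": [0, -0.16, 0], "yaw": 0}]'

```text
time_s: 23.17
eef_pos: [533.2, -169.5, 226.5]
ee_rot: [0.538, -0.537, 0.459, -0.46]
force: [0.9, 0.0, -0.9]
grip_width: 0.605
```

```bash
python3 - <<'E'
from h import *
plan((532,-169,66),-81.1)
img,K,T=cap("wrist"); np.savez("w11.npz",K=K,T=T); cv2.imwrite("pics/q_wrist.png",cv2.resize(img[:,:,::-1],(768,576),interpolation=cv2.INTER_CUBIC))
img,K,T=cap("side"); crop(img,(165,130,345,310),4,"q_side.png")
E
```

```text
t 23.17 pos [ 533.2 -169.5  226.5] head -81.1 j6 0.9 tooly [ 0.  0. -1.] -> offset [-0.0007, 0.1605, -0.0011] yaw 0.0008 n>= 4
```

View pics/q_wrist.png

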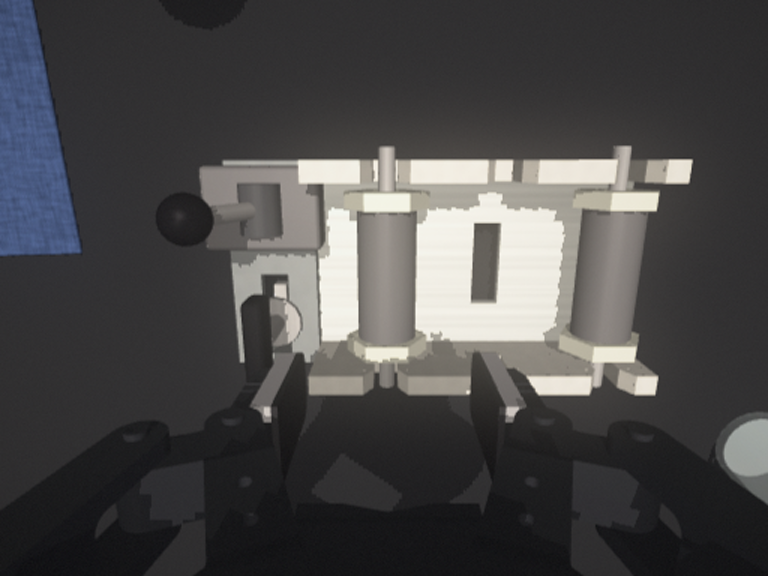

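View pics/q_side.png

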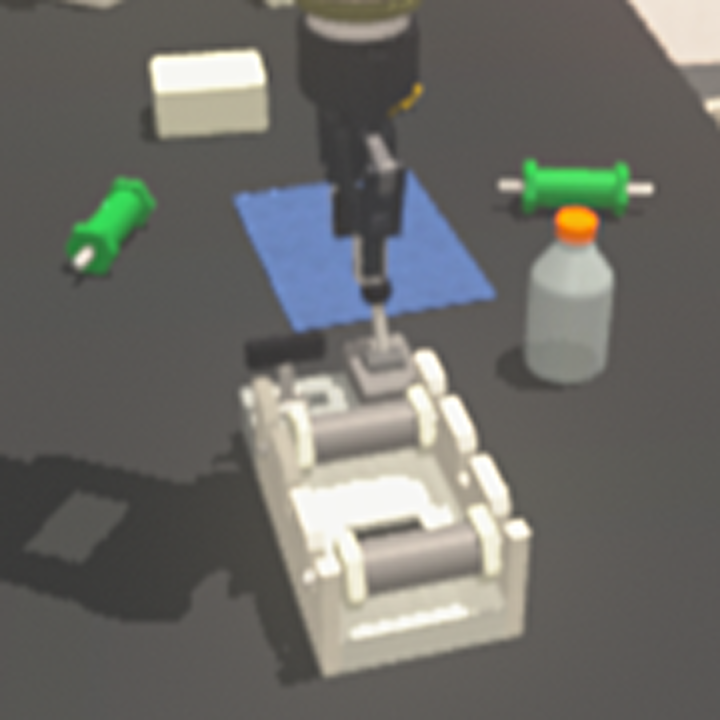

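```bash
python3 - <<'E'
from h import *
plan((549.4,-19,220),-81.1)
plan((549.4,-19,119),-81.1)
E
```

```text
t 23.27 pos [ 532.2 -169.   223.5] head -81.1 j6 0.9 tooly [-0.005  0.003 -1.   ] -> offset [-0.1455, 0.0039, 0.0404] yaw 0.0007 n>= 4
t 23.27 pos [ 532.2 -169.   223.5] head -81.1 j6 0.9 tooly [-0.005  0.003 -1.   ] -> offset [-0.1451, 0.1049, 0.0408] yaw 0.0007 n>= 5
```

Emit:
jog_arm --targets '[{"offset": [-0.035, 0, 0.01], "yaw": 0}, {"offset": [-0.07, 0, 0.02], "yaw": 0}, {"offset": [-0.105, 0, 0.03], "yaw": 0}, {"offset": [-0.135, 0, 0.04], "yaw": 0}, {"offset": [-0.145, 0, 0.041], "yaw": 0}, {"offset": [-0.145, 0, 0.041], "yaw": 0}, {"offset": [-0.145, 0.03, 0.041], "yaw": 0}, {"offset": [-0.145, 0.06, 0.041], "yaw": 0}, {"offset": [-0.145, 0.085, 0.041], "yaw": 0}, {"offset": [-0.145, 0.1, 0.041], "yaw": 0}, {"offset": [-0.145, 0.105, 0.041], "yaw": 0}, {"offset": [-0.145, 0.105, 0.041], "yaw": 0}]' --fingers 0

```text
time_s: 24.27
eef_pos: [548.8, -20.1, 117.4]
ee_rot: [-0.536, 0.538, -0.463, 0.457]
force: [0.1, -0.2, 0.0]
grip_width: 0.0
```

```bash
python3 - <<'E'
from h import *
w=lambda y,x=40.5:(536.6+.9878*x-.1556*y,-198.2+.1556*x+.9878*y,119)
plan(w(94),-81.1)
img,K,T=cap("wrist"); cv2.imwrite("pics/r_wrist.png",cv2.resize(img[:,:,::-1],(768,576),interpolation=cv2.INTER_CUBIC))
E
```

```text
t 24.27 pos [548.8 -20.1 117.4] head -81.1 j6 1.16 tooly [-0.008  0.004 -1.   ] -> offset [0.08, -0.002, 0.0008] yaw -0.0005 n>= 2
```

View pics/r_wrist.png

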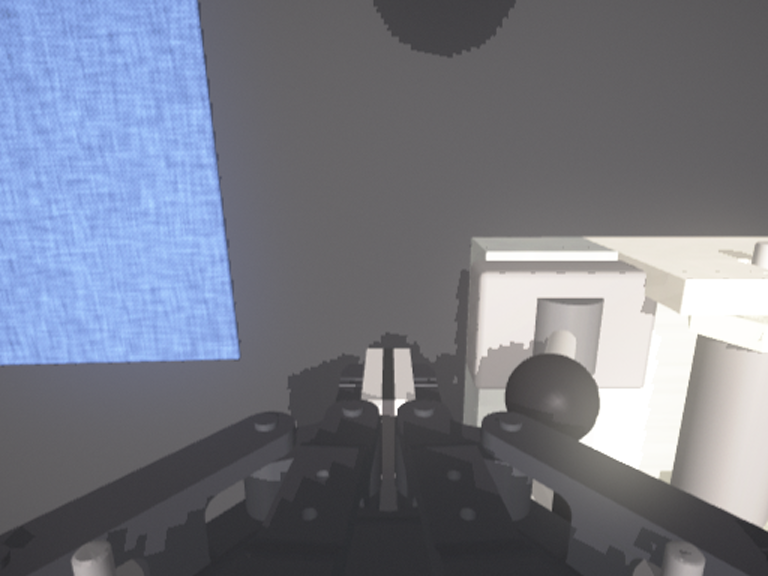

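Emit:
jog_arm --targets '[{"offset": [0.01, -0.005, 0.001], "yaw": 0}, {"offset": [0.02, -0.005, 0.001], "yaw": 0}, {"offset": [0.028, -0.005, 0.001], "yaw": 0}, {"offset": [0.036, -0.005, 0.001], "yaw": 0}, {"offset": [0.044, -0.005, 0.001], "yaw": 0}, {"offset": [0.052, -0.005, 0.001], "yaw": 0}, {"offset": [0.06, -0.005, 0.001], "yaw": 0}, {"offset": [0.065, -0.005, 0.001], "yaw": 0}, {"offset": [0.07, -0.005, 0.001], "yaw": 0}, {"offset": [0.07, -0.005, 0.001], "yaw": 0}]'

```text
time_s: 25.15
eef_pos: [561.4, -90.0, 123.2]
ee_rot: [-0.536, 0.538, -0.462, 0.458]
force: [-0.4, 0.3, -0.8]
grip_width: 0.0
```

```bash
python3 - <<'E'
from h import *
img,K,T=cap("wrist"); cv2.imwrite("pics/s_wrist.png",cv2.resize(img[:,:,::-1],(768,576),interpolation=cv2.INTER_CUBIC))
img,K,T=cap("side"); crop(img,(215,160,305,240),7,"s_side.png")
E
```

```text
(no output)
```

View pics/s_wrist.png

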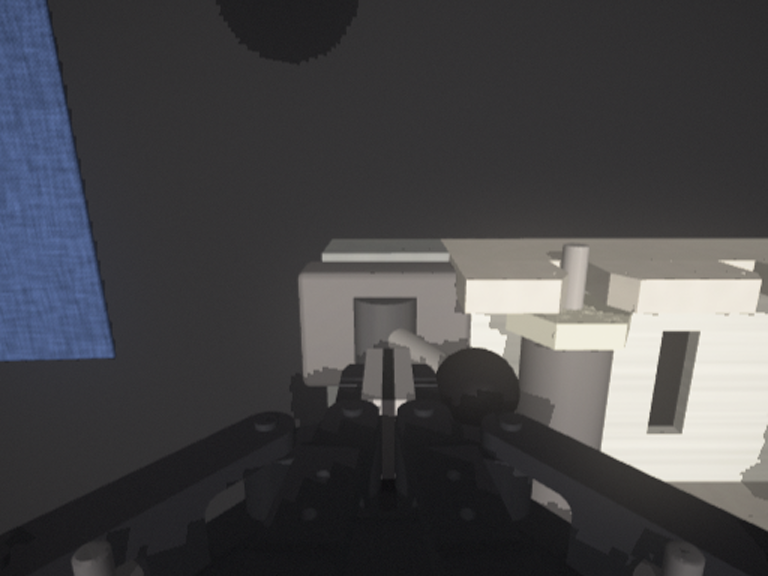

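View pics/s_side.png

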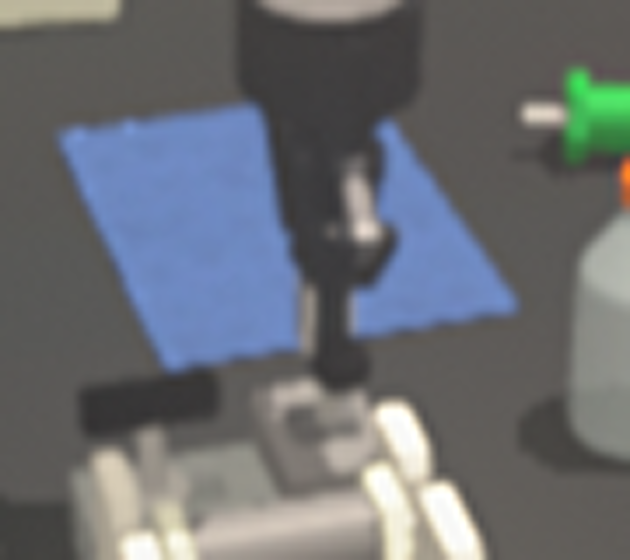

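Emit:
jog_arm --targets '[{"offset": [0.004, 0, 0], "yaw": 0}, {"offset": [0.008, 0, 0], "yaw": 0}, {"offset": [0.008, 0, 0], "yaw": 0}, {"offset": [0.008, 0, 0], "yaw": 0}]'

```text
time_s: 25.58
eef_pos: [561.9, -92.8, 123.1]
ee_rot: [0.538, -0.537, 0.464, -0.455]
force: [-1.9, 22.2, 4.6]
grip_width: -0.006
```

Emit:
jog_arm --targets '[{"offset": [0.003, 0, 0], "yaw": 0}, {"offset": [0.003, 0, 0], "yaw": 0}, {"offset": [0.003, 0, 0], "yaw": 0}]'

```text
time_s: 25.83
eef_pos: [561.9, -92.6, 123.1]
ee_rot: [0.54, -0.536, 0.466, -0.453]
force: [-2.0, 17.8, 5.4]
grip_width: 0.001
```

Emit:
jog_arm --targets '[{"offset": [-0.02, 0, 0], "yaw": 0}, {"offset": [-0.05, 0, 0], "yaw": 0}, {"offset": [-0.08, -0.02, 0], "yaw": 0}, {"offset": [-0.09, -0.06, -0.02], "yaw": 0}, {"offset": [-0.09, -0.1, -0.04], "yaw": 0}, {"offset": [-0.07, -0.14, -0.05], "yaw": 0}, {"offset": [-0.03, -0.16, -0.06], "yaw": 0}, {"offset": [0, -0.16, -0.06], "yaw": 0}, {"offset": [0, -0.16, -0.06], "yaw": 0}, {"offset": [0, -0.16, -0.06], "yaw": 0}]'

```text
time_s: 26.67
eef_pos: [504.3, -106.1, 283.8]
ee_rot: [0.539, -0.535, 0.466, -0.454]
force: [-0.0, -0.5, 0.6]
grip_width: 0.001
```

```bash
python3 - <<'E'
from h import *
plan((500,-100,280),-81.1)
img,K,T=cap("wrist"); np.savez("w12.npz",K=K,T=T); cv2.imwrite("pics/t_wrist.png",cv2.resize(img[:,:,::-1],(768,576),interpolation=cv2.INTER_CUBIC))
img,K,T=cap("side"); crop(img,(195,130,315,310),4,"t_side.png")
E
```

```text
t 26.67 pos [ 504.3 -106.1  283.8] head -81.2 j6 0.98 tooly [-0.01   0.016 -1.   ] -> offset [-0.0067, 0.004, -0.0032] yaw -0.0011 n>= 1
```

View pics/t_wrist.png

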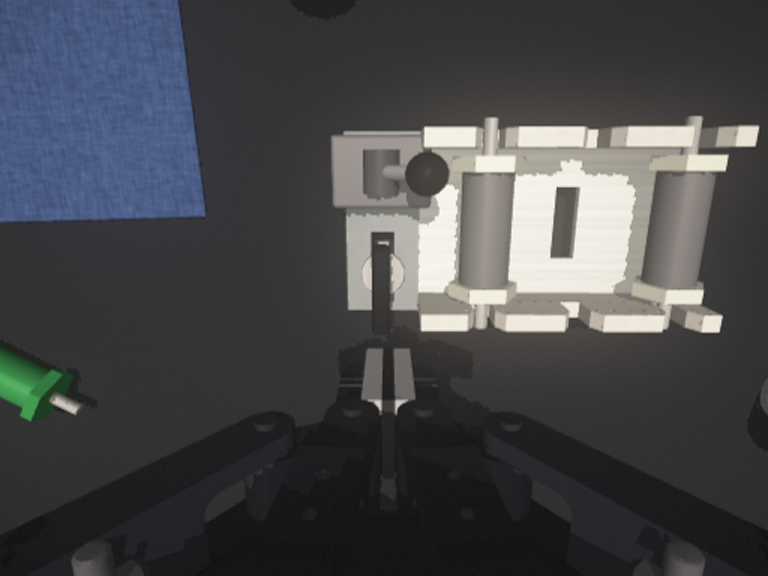

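View pics/t_side.png

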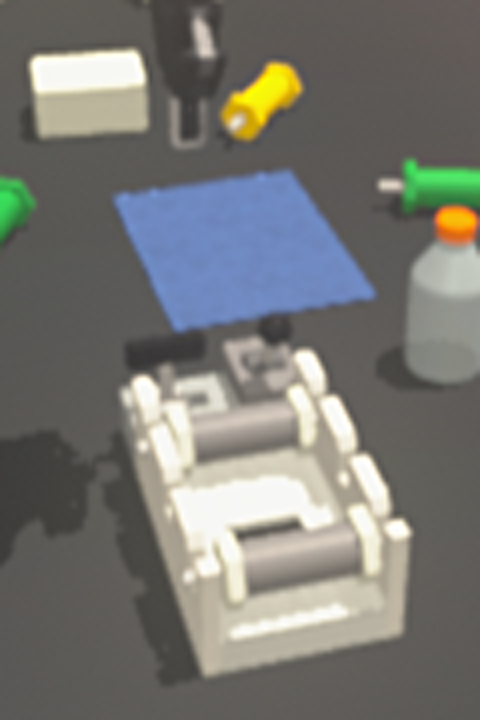

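```bash
python3 - <<'E'
from fit import *
d=np.load("w12.npz");K,T=d["K"],d["T"]
t=lambda u,v,l:(K,T,(u+.5)/1.5-.5,(v+.5)/1.5-.5,l)
p=(536.6,-198.2,.1562);c,sn=np.cos(p[2]),np.sin(p[2])
def loc(w): w=np.array(w[:2])-p[:2]; return np.array([c*w[0]+sn*w[1],-sn*w[0]+c*w[1]]).round(1)
for n,q,z in (("ball",(427,174),115),("roller3 far end",(491,119),62),("r3 near",(481,328),62),("r1 far",(695,118),62),("r1 near",(668,328),62),("handle far",(383,241),102),("handle near",(381,332),102),("plate far left",(423,128),89),("plate far right",(758,126),89)):
    w=onz(*t(*q,0)[:4],z); print(n,w.round(1),loc(w))
E
```

```text
ball [ 564.3 -117.5  115. ] [40.  75.4]
roller3 far end [ 605.4 -157.3   62. ] [74.4 29.7]
r3 near [ 457.7 -181.2   62. ] [-75.3  29.1]
r1 far [ 626.7 -291.8   62. ] [  74.4 -106.5]
r1 near [ 480.1 -319.7   62. ] [ -74.7 -111.2]
handle far [518.7 -97.8 102. ] [ -2.1 102. ]
handle near [ 457.2 -105.8  102. ] [-64.1 103.7]
plate far left [ 591.  -111.8   89. ] [67.2 76.9]
plate far right [ 623.6 -316.4   89. ] [  67.6 -130.3]
```

```bash
python3 - <<'E'
from fit import *
p=(536.6,-198.2,.1562);c,sn=np.cos(p[2]),np.sin(p[2])
def loc(w): w=np.array(w[:2])-p[:2]; return np.array([c*w[0]+sn*w[1],-sn*w[0]+c*w[1]]).round(1)
for f,cols in (("w12",[(363,172),(399,172)]),("w5",[(364,150),(410,150)]),("w1",[(232,135),(266,135)])):
    d=np.load(f+".npz");K,T=d["K"],d["T"]
    for z in (62,72): print(f,z,[loc(onz(K,T,(u+.5)/1.5-.5,(v+.5)/1.5-.5,z)).tolist() for u,v in cols])
d=np.load("w5.npz");K,T=d["K"],d["T"];print(loc(onz(K,T,(333+.5)/1.5-.5,(146+.5)/1.5-.5,115)))
E
```

```text
w12 62 [[39.8, 116.9], [39.8, 91.7]]
w12 72 [[40.1, 116.2], [40.0, 91.8]]
w5 62 [[39.9, 116.1], [39.8, 91.4]]
w5 72 [[39.6, 115.6], [39.5, 91.9]]
w1 62 [[39.7, 117.7], [39.9, 92.0]]
w1 72 [[39.2, 114.6], [39.4, 89.5]]
[ 39.9 127. ]
```

```bash
python3 - <<'E'
from rig import ctrl
print(ctrl.sense()["time_s"],ctrl.sense()["force"]); print(ctrl.finish_job())
E
```

```text
26.7667 [-0.0285563  -0.4199171   0.18693689]
the job is handed in; nothing more can be done
None
```

The job is done and handed in at about 27 s of the 208 s allowed; the hand-in call reports no verdict. I turned the transport key 55° and drew it out of the guard deck. I parked it in the housing slot and lowered the two grey rollers into slot pairs 1 and 3. I then swung the lever over to on. The mat is empty, and I did not touch the bottle, the beaker, the tip box or the green and yellow look-alikes.

My last checks before handing in:
- **Key:** the handle centre was at about 91 mm when I released it, and the handle lies centred over the parking slot.
- **Rollers:** both sat down at the expected height with the contact force reversing, and their axle ends showed in the slots in the last pictures. One axle-end reading for the slot 1 roller was about 5 mm off. That would be about 0.03 rad of tilt, within the limit, and part of it may be pixel error.
- **Switch:** the lever stopped against about 20 N. The ball is 28.6 mm on the slots side of the pivot, which gives about 1.0 rad. That uses a pivot position I measured at 104 mm along the mixer. Assuming the lever had started at exactly 0 would have given 0.905 rad, still above the required 0.85.
- **Robot:** the gripper was clear of everything, at about 284 mm height.

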